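# Empty the rinse box, hook in the drain plate, load the stones

### The job

Lift the cover off the rinse box by its knob and lay it aside on the table, knob up, and take out any stone blocks that lie in the box. Then fit the drain plate in the box: hold it tilted, hook its front edge (the one away from the grip rib) under the lip at the box's front, then lower its rear edge until it lies flat on the ledge. Last lay all the small stone blocks, from the box and from the table, flat, broad side down, next to one another on the plate to drip dry, and leave the other things where they are.

Things in the scene. Friction and masses are not known exactly. Their poses are not given: they have to be found in the camera images.
- rinse_box: Grey open plastic trough, fixed, 128 (x) x 233 (y) x 57 mm high, walls 5 mm. Origin: centre of its underside, on the table; z up; -x is its front (about towards the robot). Inside: floor at z = 5 mm, a well 98 x 203 mm, round it a solid ledge 10 mm wide, top at z = 40 mm. Side walls (+-y) are 50 mm high, front and rear walls 57 mm. A lip on the front wall overhangs the ledge.
- lip_edge (a point): Middle of the lower free edge of the box's lip: at x = -45, z = 52 mm in the box's frame. The lip is 5 mm thick, runs along the whole front, reaches 14 mm in from the front wall (inner face at x = -59 mm) and leaves 12 mm above the ledge; the rear wall's inner face is 104 mm behind its edge (x = +59 mm).
- cover: Loose flat grey cover, at the start on the box (on lip and rear wall): deck 124 (x) x 229 (y) x 6 mm, 250 g. Origin: centre of the deck's underside, z up. Two ribs reach 6 mm below the deck, so on the table its origin is at z = 6 mm. In its middle stands a round black knob, 25 to 28 mm in diameter, z = 6 to 39 mm.
- drain_plate: Aluminium plate with small holes, 109 (x) x 215 (y) x 5 mm, 180 to 290 g, lying on the table. Origin: centre of its underside, z up. Its black grip rib, 12 (x) x 44 (y) mm, z = 5 to 39 mm, stands at x = +30 mm near the rear edge. The front edge, for the lip, is the -x edge. Seated, its origin is at (0, 0, 40 mm) of the box and its x axis along the box's, play 4 mm.
- plate_front (a point): Middle of the lower front (-x) edge of the drain plate, 54.5 mm from its origin.
- blank_0: Sawn block of stone (light grey), 50 (x) x 34 (y) x 20 (z) mm, 90 g; origin in its middle. At the start it lies flat, broad side down, on the floor of the rinse box; absent in some starts.
- blank_1: Sawn block of stone (pale veined), 50 (x) x 34 (y) x 20 (z) mm, 90 g; origin in its middle. At the start it lies flat, broad side down, on the floor of the rinse box; absent in some starts.
- blank_2: Sawn block of stone (light grey), 50 (x) x 34 (y) x 20 (z) mm, 90 g; origin in its middle. At the start it lies flat, broad side down, on the table; absent in some starts.
- blank_3: Sawn block of stone (pale veined), 50 (x) x 34 (y) x 20 (z) mm, 90 g; origin in its middle. At the start it lies flat, broad side down, on the table; absent in some starts.
- whetstone: Bystander: dark grey whetstone, 50 x 88 x 21 mm, on the work board.
- glue_bottle: Bystander: white glue bottle with a red nozzle, 53 mm in diameter, 153 mm high, on the work board.
- slab_green: Bystander: greenish stone slab, 58 x 102 x 14 mm, on the work board (a flat wooden board 10 mm thick, fixed on the table over x > 0.50 m, y = -0.09 to 0.40 m). The table's front edge is at x = 0.37 m; the table right of the board and in front of it is clear.
There are look-alikes about, which are no part of the job. What is shaped like the blank_2 but green is not meant.

How it is judged:
By the outcome, as a careful person would: the job done as asked, in the order asked, and still so for the second after the job is handed in, with the robot touching nothing.
Of blank_0, blank_1, blank_2, blank_3 only 3 to 4 are there at a start; the rules pass over those that are not, and their reading is None.
At some moment in a run one of blank_2, blank_3 may be knocked a few centimetres aside while the robot is not near it.
Once in a run the grip may slacken for a moment while it holds something.
It also fails if it takes over 210 s, if anything falls off the work surface, if the arm or the gripper's body presses on something with over 40 N, if the wrist force passes 120 N, or if a joint passes its speed limit or range.

### The arm

A 6-joint arm with a two-finger parallel gripper is mounted at the origin on a cart in front of the work surface, level with it; the furniture and walls round the work are solid. World frame = base frame: x ahead of the robot, y to its left, z up, the work surface at z = 0. Lengths are in mm, angles in degrees, forces in N, time in s.
With the tool pointing down it reaches from about 300 to 850 mm from the base axis. Payload 4.2 kg.
Tool frame: the origin (TCP) lies on the centre line of the jaws, within the pads' length; the fingertips stand 14 mm ahead of it and the grasp point (between the pads) lies 5 mm behind it; z points along the fingers, y is the line along which they close (so a half turn about z gives the same grasp; the last joint's range is limited). The gripper opens to 91 mm and grips with 3 to 60 N. Pads are 32 mm wide; open, the fingers measure 118 mm over their backs; the gripper's body (76 mm by 178 mm) begins 60 mm behind the grasp point.
Start: joints at [73.453, 18.312, 89.639, -0, 72.044, -1.146], TCP at [152.707, 554.367, 227.976] pointing down, gripper open.
Joint ranges: [-177.97, 177.97], [-48.28, 115.42], [12.27, 149.76], [-77.06, 257.06], [2.81, 150.46], [-146.56, 146.56]. Speed limits (degrees/s): [147.25, 147.25, 180, 180, 180, 180].

### API

Orientations are given as [roll, pitch, yaw] about the fixed x, y, z axes, in that order (R = Rz(yaw) Ry(pitch) Rx(roll)).
In Python, from workcell import env gives the robot as it stands.
- The arm moves only by the tool arm_command, never from a script. Its argument "motion" is a list of rows, each an object with "offset": the shift along the tool's x, y, z in m, a list of three; "spin": the turn about the tool's z in rad. In form: [{"offset": [tx, ty, tz], "spin": spin}, ...]. A call has 1 to 5 rows; each row shifts and turns the commanded pose from where the row before left it, along the tool's axes as they then stand; what a row does not reach is not made up. A row lasts 1/8 s, in which the tool goes at most 62.5 mm and 10.7 degrees, less where a joint would pass 70% of its speed; a pose out of reach is approached as far as the arm can. A call with a gripper value outside its range is refused whole. "jaw" is the finger opening in m, from 0 to 0.0912, set as the call begins (left out, the last holds). The fingers move at their own pace and stop on an object; "newtons" is the grip in N (left out, the last holds). Time passes only in rows, so rows that do not move let the fingers close. It gives the time, the measured TCP pose, the force, the opening and the grip force at its end, in the units of the state.
- env.state(): the state, without advancing time (a new reading comes with each control period).
- env.grab_frame(name): name is "scene" or "top" or "wrist"; returns (picture, depth): 384x512x3 uint8, blue, green, red; 384x512 float32, mm along the optical axis (not along the pixel's ray), 0 where there is no reading.
- env.camera_model(name): a dict with "fx", "fy", "cx", "cy" (pixels), "eye" and "rotation" of the camera in the world; the wrist camera has in their place "hand_eye" (4x4, takes a point from camera to tool coordinates, whose origin is the TCP and whose axes are the flange's). Camera axes: x right, y down, z forward; pixel columns grow to the right and rows downward; lengths in mm; the calibration is good to about 2 mm. A picture is of the moment at which its call begins: read the wrist's pose just before it. camera_model takes no time and is no camera call.
- env.job_done(): hands the job in; it is judged then, once.
Trained networks look in the newest picture that a camera, given by its name, has taken for a name from the list of things; names that differ only in an ending like _2 or _b are one class to them, and where a whole thing is asked for, a point or a joint stands for the part that bears it (a point fixed in the world has none). Each returns a list of dicts, best first, with "score" (0 to 1); they miss things now and then, are a little off and sometimes report something else, mostly with a low value. They report only what shows in the picture. A call takes as long as a camera call. They do not tell look-alikes from the thing itself.
- env.boxes_of(camera, target): "bbox" ([left, top, right, bottom] in pixels, round what is visible of it).
- env.pinpoint(camera, target): "location" ([column, row] in pixels: a listed point, or the origin of a listed thing).
The state is a dict: "time_s": time; "qpos": joint angles; "qvel": joint speeds; "effort": joint torques, N m; "ee_pos": TCP position; "ee_rot": TCP orientation; "force": force on the tool from outside, world axes, zero at the start; "torque": the same for the moment, N m; "gripper_width": finger opening in mm; "gripper_force": force on a finger pad.
Only numpy, scipy, OpenCV 4.12 (cv2) and the standard library are available. Lean on these libraries where they do the work, as an engineer would, in place of code of your own. Each camera call takes 0.05 s, during which the arm holds its last target. There are 200 camera calls.

## Working session

There is one attempt and no reset: what is moved stays moved. The work goes in short steps, Python scripts to look and compute and a tool call to move; the robot and the scene stay as the last step left them, time stands still between calls to the robot, and variables do not carry over. Pictures are saved under pics/ and viewed, at most 14 in all, crops included, and the job is handed in when it is done.

Besides the shell and the picture viewer there is one more tool, called as name([rows], argument=value, ...), one row to a line, values as JSON. arm_command: Moves the arm, as the interface text tells. Its arguments: {"type":"object","properties":{"motion":{"type":"array"},"jaw":{"type":"number"},"newtons":{"type":"number"}},"required":["motion"]}

```bash
ls; mkdir -p pics
cat > h.py <<'E'
from workcell import env
import numpy as np, cv2
from scipy.spatial.transform import Rotation as R
def cam(n):
    m=env.camera_model(n)
    K=(m['fx'],m['fy'],m['cx'],m['cy'])
    if n=='wrist':
        s=env.state(); T=np.eye(4); T[:3,:3]=R.from_euler('xyz',s['ee_rot'],degrees=True).as_matrix(); T[:3,3]=s['ee_pos']
        T=T@np.array(m['hand_eye'])
    else:
        T=np.eye(4); T[:3,:3]=np.array(m['rotation']); T[:3,3]=m['eye']
    return K,T
def grab(n):
    K,T=cam(n); p,d=env.grab_frame(n); return p,d,K,T
def cloud(d,K,T):
    v,u=np.indices(d.shape); P=np.stack([(u-K[2])/K[0]*d,(v-K[3])/K[1]*d,d],-1)
    W=P@T[:3,:3].T+T[:3,3]; W[d==0]=np.nan; return W
def onplane(uv,z,K,T):
    r=T[:3,:3]@np.array([(uv[0]-K[2])/K[0],(uv[1]-K[3])/K[1],1]); return T[:3,3]+r*(z-T[2,3])/r[2]
def project(P,K,T):
    c=(np.atleast_2d(P)-T[:3,3])@T[:3,:3]; return np.stack([c[:,0]/c[:,2]*K[0]+K[2],c[:,1]/c[:,2]*K[1]+K[3]],-1)
E
python3 - <<'E'
from h import *
print(env.state()); 
for n in('top','scene'):
    p,d,K,T=grab(n); cv2.imwrite(f'pics/{n}0.png',p); W=cloud(d,K,T); np.savez(f'{n}0.npz',W=W,p=p)
    print(n,K,T.round(2).tolist())
    for t in ['rinse_box','cover','drain_plate','blank_0','plate_front','lip_edge','whetstone','slab_green']:
        for f in (env.boxes_of,env.pinpoint):
            for r in f(n,t)[:6]:
                b=r.get('bbox') or r.get('location'); 
                c=np.array(b); c=c if len(c)==2 else (c[:2]+c[2:])/2
                print(t,np.round(b).astype(int).tolist(),round(r['score'],2),W[min(383,int(c[1])),min(511,int(c[0]))].round(0))
E
```

```text
pics
{'time_s': 0.0, 'qpos': array([ 7.34540452e+01,  1.83531139e+01,  8.97083447e+01,  7.36892633e-05,
        7.20450581e+01, -1.14778975e+00]), 'qvel': array([-0.01598677,  0.05909015,  0.00768006, -0.01156948,  0.07289459,
       -0.03444275]), 'effort': array([ 4.37198105e-04, -4.12465632e+01, -2.31974745e+01,  7.27726263e-02,
        4.57722740e-02, -1.52077764e-04]), 'ee_pos': array([152.55098901, 553.87358906, 227.09237959]), 'ee_rot': array([-1.79893506e+02, -2.20371769e-03,  1.64601810e+02]), 'force': array([-1.10480069,  0.85981257, -0.75241977]), 'torque': array([-0.00088432,  0.01311388, -0.01720439]), 'gripper_force': 0.0, 'gripper_width': 91.28253861733597}
top (374.66253231106066, 374.66253231106066, 254.91570776573678, 190.77156176763702) [[-171.32, 1.52, -91.67, 399.03], [-171.32, 1.52, -91.67, -103.11], [-171.32, 1.52, -91.67, 1287.24], [0.0, 0.0, 0.0, 1.0]]
rinse_box [271, 214, 274, 231] 0.47 [-122165. -122667. -121276.]
cover [270, 194, 343, 249] 0.67 [-136166. -136669. -135278.]
cover [310, 216] 0.73 [-138055. -138557. -137167.]
drain_plate [131, 226, 195, 262] 
[... 1577 characters left out ...]
nk_0 [193, 204, 213, 225] 0.55 [-32046. -32633. -31375.]
blank_0 [376, 238] 0.63 [-84367. -84955. -83696.]
blank_0 [204, 213] 0.57 [-32659. -33246. -31988.]
blank_0 [129, 180] 0.51 [-7183. -7770. -6512.]
plate_front [94, 162, 166, 204] 0.79 [-7475. -8062. -6804.]
plate_front [112, 190] 0.56 [-327. -914.  344.]
lip_edge [217, 232, 321, 278] 0.75 [-46847. -47435. -46176.]
lip_edge [261, 241] 0.7 [-44673. -45261. -44002.]
lip_edge [128, 182] 0.23 [-6695. -7282. -6024.]
whetstone [194, 167, 230, 183] 0.66 [-39819. -40406. -39147.]
whetstone [212, 180] 0.93 [-39853. -40440. -39182.]
slab_green [237, 177, 261, 198] 0.57 [-52318. -52905. -51647.]
slab_green [249, 187] 0.71 [-52318. -52905. -51647.]
```

```bash
sed -i "s/T\[:3,:3\]=np.array(m\['rotation'\])/T[:3,:3]=R.from_euler('xyz',m['rotation'],degrees=True).as_matrix()/" h.py
python3 - <<'E'
from h import *
print(np.array(env.camera_model('wrist')['hand_eye']).round(2).tolist())
p,d,K,T=grab('top'); W=cloud(d,K,T); np.savez('top0.npz',W=W,p=p)
cv2.imwrite('pics/top1.png',cv2.resize(p[130:290,110:400],None,fx=2.75,fy=2.75,interpolation=cv2.INTER_CUBIC))
for n,uv in dict(cover=(310,216),plate=(161,242),b247=(247,232),b218=(218,228),b363=(363,167),whet=(215,188),slab=(250,181)).items(): print(n,W[uv[1],uv[0]].round(0))
# top rectangles by height
def rect(u0,v0,u1,v1,zl,zh):
    w=W[v0:v1,u0:u1].reshape(-1,3); w=w[(w[:,2]>zl)&(w[:,2]<zh)]; r=cv2.minAreaRect(w[:,:2].astype(np.float32)); print(np.round(r[0]),np.round(r[1]),round(r[2],1),len(w),np.median(w[:,2]).round(1))
rect(255,180,355,265,52,75); rect(260,190,350,255,80,110); rect(115,210,205,275,3,9); rect(115,210,205,275,25,50)
rect(205,218,232,241,12,28);rect(236,220,260,243,12,28);rect(350,150,378,185,12,28)
E
```

```text
[[0.0, -0.97, -0.24, 65.35], [1.0, 0.0, 0.0, 0.31], [0.0, -0.24, 0.97, -157.75], [0.0, 0.0, 0.0, 1.0]]
cover [ 495. -249.   94.]
plate [430. 252.   2.]
b247 [454. -44.  15.]
b218 [471.  54.  17.]
b363 [ 663. -447.   23.]
whet [606.  60.  30.]
slab [627. -59.  23.]
[ 489. -244.] [128. 233.] 10.2 2687 62.4
[ 489. -244.] [24. 25.] 43.4 60 94.6
[455. 259.] [311. 175.] 89.3 1951 5.8
[457. 255.] [41. 10.] 89.2 51 37.8
[472.  58.] [63. 72.] 1.8 152 19.4
[458. -41.] [34. 48.] 89.3 148 19.3
[ 664. -454.] [33. 51.] 31.8 144 18.5
```

View pics/top1.png

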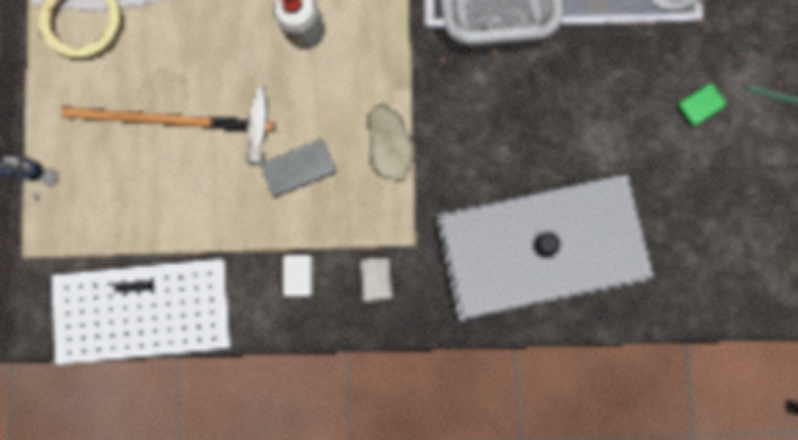

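The picture (2.75x crop) shows:
- The cover with its knob is at crop (545,243).
- The drain plate is at (140,310). Its rib is at (133,286), on the far side from the robot.
- Two stone blocks are on the table: a pale one at (297,276) and a grey one at (376,279). Both fit the description.
- The look-alike at (703,104) is green, so I leave it alone.

I'm setting out for the knob now.

arm_command([
  {"offset": [-0.0268,-0.034,0],"spin": 0},
  {"offset": [-0.0268,-0.034,0],"spin": 0},
  {"offset": [-0.0268,-0.034,0],"spin": 0},
  {"offset": [-0.0268,-0.034,0],"spin": 0},
  {"offset": [-0.0268,-0.034,0],"spin": 0},
], jaw=0.06)

```text
time_s: 2.38
ee_pos: [237.1, 353.6, 228.1]
ee_rot: [180.0, 0.0, 164.6]
force: [0.8, 0.4, 0.3]
gripper_width: 59.8
gripper_force: 0.0
```

arm_command([
  {"offset": [-0.0268,-0.034,0],"spin": 0},
  {"offset": [-0.0268,-0.034,0],"spin": 0},
  {"offset": [-0.0268,-0.034,0],"spin": 0},
  {"offset": [-0.0268,-0.034,0],"spin": 0},
  {"offset": [-0.0268,-0.034,0],"spin": 0},
])

```text
time_s: 3.0
ee_pos: [321.2, 154.1, 228.2]
ee_rot: [180.0, 0.0, 164.6]
force: [0.7, 0.5, -0.5]
gripper_width: 60.1
gripper_force: 0.0
```

arm_command([
  {"offset": [-0.0268,-0.034,0],"spin": 0},
  {"offset": [-0.0268,-0.034,0],"spin": 0},
  {"offset": [-0.0268,-0.034,0],"spin": 0},
  {"offset": [-0.0268,-0.034,0],"spin": 0},
  {"offset": [-0.0268,-0.034,0],"spin": 0},
])

```text
time_s: 3.62
ee_pos: [405.3, -45.5, 228.2]
ee_rot: [180.0, 0.0, 164.6]
force: [-0.6, 0.3, -0.4]
gripper_width: 60.3
gripper_force: 0.0
```

arm_command([
  {"offset": [-0.0268,-0.034,0],"spin": 0},
  {"offset": [-0.0268,-0.034,0],"spin": 0},
  {"offset": [-0.0268,-0.034,0],"spin": 0},
  {"offset": [-0.0268,-0.034,0],"spin": 0},
  {"offset": [-0.0268,-0.034,0],"spin": 0},
])

```text
time_s: 4.25
ee_pos: [489.3, -245.0, 228.0]
ee_rot: [180.0, 0.0, 164.6]
force: [0.4, 1.3, -0.2]
gripper_width: 59.9
gripper_force: 0.0
```

```bash
cat >> h.py <<'E'
def go(x,y,z,yaw=None):
    "offset in tool frame from the measured pose to the target; spin needed"
    s=env.state(); M=R.from_euler('xyz',s['ee_rot'],degrees=True).as_matrix()
    o=M.T@(np.array([x,y,z])-s['ee_pos']); a=s['ee_rot'][2]
    print('pose',s['ee_pos'].round(1),s['ee_rot'].round(1),'w',round(s['gripper_width'],1),'f',round(s['gripper_force'],1),s['force'].round(1),'t',round(s['time_s'],1),'j6',s['qpos'][5].round(0))
    print('GO mm',o.round(1),'spin rad',None if yaw is None else round(float(np.radians(a-yaw)),3))
def rect(W,lo,hi,zl,zh,k=True):
    w=W.reshape(-1,3); w=w[np.isfinite(w).all(1)]; w=w[(w[:,0]>lo[0])&(w[:,0]<hi[0])&(w[:,1]>lo[1])&(w[:,1]<hi[1])&(w[:,2]>zl)&(w[:,2]<zh)]
    r=cv2.minAreaRect(w[:,:2].astype(np.float32)); print(np.round(r[0],1),np.round(r[1],1),round(r[2],1),'n',len(w),'z',np.median(w[:,2]).round(1)); return r
E
python3 - <<'E'
from h import *
p,d,K,T=grab('wrist'); W=cloud(d,K,T); 
rect(W,(300,-420),(700,-80),54,72); r=rect(W,(440,-300),(540,-190),78,110)
go(*r[0],85)
E
```

```text
[ 491.3 -245.5] [128.  232.5] 10.3 n 16251 z 63.9
[ 491.4 -247.1] [25.7 27.6] 74.9 n 478 z 96.3
pose [ 491.7 -249.9  227.7] [-179.8    0.2  164.5] w 59.9 f 0.0 [ 3.7 -3.5  1.2] t 4.3 j6 -102.0
GO mm [  1.6   3.1 142.6] spin rad None
```

arm_command([
  {"offset": [0,0,0.03],"spin": 0},
  {"offset": [0,0,0.03],"spin": 0},
  {"offset": [0,0,0],"spin": 0},
  {"offset": [0,0,0],"spin": 0},
])

```text
time_s: 4.8
ee_pos: [489.5, -243.8, 169.0]
ee_rot: [-180.0, 0.1, 164.6]
force: [-0.8, -0.1, 0.2]
gripper_width: 59.9
gripper_force: 0.0
```

Run:
```python
from h import *
p,d,K,T=grab('wrist'); W=cloud(d,K,T); 
rect(W,(300,-420),(700,-80),54,72); r=rect(W,(440,-300),(540,-190),78,110)
go(*r[0],84)
```

```text
[ 491.  -245.6] [127.5 233. ] 10.2 n 20773 z 63.9
[ 491.1 -247.3] [26.2 27.6] 74.3 n 743 z 96.4
pose [ 489.7 -243.9  169.4] [-180.     0.2  164.6] w 60.0 f 0.0 [-0.1  0.1  0.4] t 4.8 j6 -102.0
GO mm [-2.  -2.9 85.4] spin rad None
```

arm_command([
  {"offset": [-0.002,-0.003,0.04],"spin": 0},
  {"offset": [0,0,0.03],"spin": 0},
  {"offset": [0,0,0.015],"spin": 0},
  {"offset": [0,0,0],"spin": 0},
])

```text
time_s: 5.35
ee_pos: [490.2, -247.0, 83.1]
ee_rot: [180.0, -0.0, 164.6]
force: [-0.1, 0.5, 0.1]
gripper_width: 60.0
gripper_force: 0.0
```

arm_command([
  {"offset": [0,0,0],"spin": 0},
  {"offset": [0,0,0],"spin": 0},
  {"offset": [0,0,0],"spin": 0},
  {"offset": [0,0,0],"spin": 0},
  {"offset": [0,0,0],"spin": 0},
], jaw=0, newtons=45)

```text
time_s: 5.98
ee_pos: [490.2, -247.1, 83.3]
ee_rot: [-180.0, 0.0, 164.6]
force: [-0.1, -0.2, 3.1]
gripper_width: 24.1
gripper_force: 45.0
```

arm_command([
  {"offset": [0,0,-0.01],"spin": 0},
  {"offset": [0,0,-0.01],"spin": 0},
  {"offset": [0,0,-0.01],"spin": 0},
  {"offset": [0,0,-0.01],"spin": 0},
  {"offset": [0,0,0],"spin": 0},
])

```text
time_s: 6.6
ee_pos: [490.6, -247.3, 124.0]
ee_rot: [-180.0, 0.1, 164.6]
force: [0.5, -0.3, -2.3]
gripper_width: 24.0
gripper_force: 45.0
```

arm_command([
  {"offset": [-0.01,-0.033,0],"spin": 0},
  {"offset": [-0.01,-0.033,0],"spin": 0},
  {"offset": [-0.01,-0.033,0],"spin": 0},
  {"offset": [-0.01,-0.033,0],"spin": 0},
  {"offset": [-0.01,-0.033,0],"spin": 0},
])

```text
time_s: 7.22
ee_pos: [494.1, -420.2, 122.3]
ee_rot: [180.0, -0.1, 164.6]
force: [0.4, -0.5, -2.1]
gripper_width: 23.8
gripper_force: 45.0
```

arm_command([
  {"offset": [-0.01,-0.033,0],"spin": 0},
  {"offset": [0,0,0],"spin": 0.138},
  {"offset": [0,0,0],"spin": 0.138},
  {"offset": [0,0,0],"spin": 0.138},
  {"offset": [0,0,0],"spin": 0.138},
])

```text
time_s: 7.85
ee_pos: [495.0, -453.6, 122.1]
ee_rot: [-180.0, -0.1, 132.7]
force: [0.5, -0.4, -1.1]
gripper_width: 24.0
gripper_force: 45.0
```

arm_command([
  {"offset": [0,0,0],"spin": 0.138},
  {"offset": [0,0,0],"spin": 0.138},
  {"offset": [0,0,0],"spin": 0.138},
  {"offset": [0,0,0],"spin": 0.138},
  {"offset": [0,0,0],"spin": 0.138},
])

```text
time_s: 8.48
ee_pos: [495.0, -453.5, 122.2]
ee_rot: [-179.9, -0.1, 93.2]
force: [0.5, -0.2, -2.6]
gripper_width: 24.3
gripper_force: 45.0
```

arm_command([
  {"offset": [0,0,0],"spin": 0.138},
  {"offset": [0,0,0],"spin": 0.138},
  {"offset": [0,0,0],"spin": 0.138},
  {"offset": [0,0,0],"spin": 0},
  {"offset": [0,0,0],"spin": 0},
])

```text
time_s: 9.1
ee_pos: [495.1, -453.7, 122.5]
ee_rot: [-180.0, -0.0, 69.8]
force: [-0.2, 0.9, -1.9]
gripper_width: 24.1
gripper_force: 45.0
```

Run:
```python
from h import *
p,d,K,T=grab('top'); W=cloud(d,K,T); cv2.imwrite('pics/top2.png',cv2.resize(p[130:290,110:400],None,fx=2.75,fy=2.75,interpolation=cv2.INTER_CUBIC))
go(495,-455,33,70)
```

```text
pose [ 495.2 -453.7  122.6] [-180.    -0.    69.8] w 24.1 f 45.0 [ 0.1  0.4 -2.6] t 9.2 j6 -23.0
GO mm [-1.3  0.3 89.6] spin rad -0.003
```

View pics/top2.png

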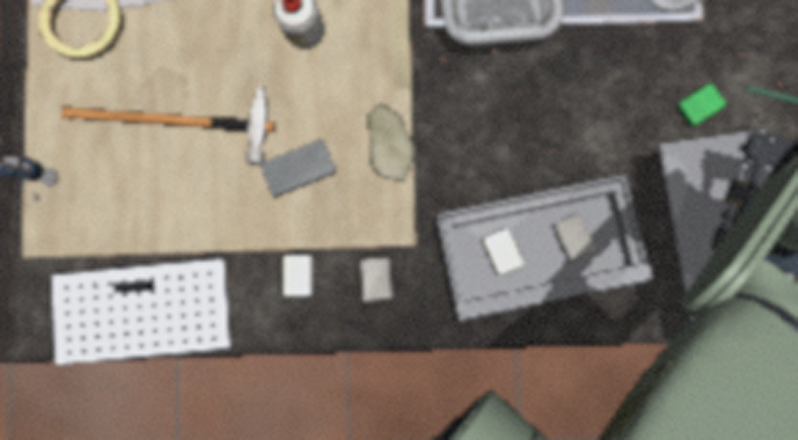

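The cover hangs beside the box at crop (710,210), clear of the green block. The open box holds two stone blocks: a white one at (503,250) and a grey one at (574,235). That makes all four present. Next I lay the cover down.

arm_command([
  {"offset": [0,0,0.025],"spin": 0},
  {"offset": [0,0,0.025],"spin": 0},
  {"offset": [0,0,0.025],"spin": 0},
  {"offset": [0,0,0.007],"spin": 0},
  {"offset": [0,0,0.004],"spin": 0},
])

```text
time_s: 9.78
ee_pos: [495.5, -454.1, 37.1]
ee_rot: [180.0, 0.0, 69.7]
force: [0.2, -0.3, -2.4]
gripper_width: 24.1
gripper_force: 45.0
```

arm_command([
  {"offset": [0,0,0.002],"spin": 0},
  {"offset": [0,0,0.002],"spin": 0},
  {"offset": [0,0,0.001],"spin": 0},
  {"offset": [0,0,0],"spin": 0},
])

```text
time_s: 10.28
ee_pos: [495.5, -453.9, 32.4]
ee_rot: [180.0, 0.0, 69.7]
force: [-0.6, 0.4, -0.2]
gripper_width: 24.1
gripper_force: 45.0
```

arm_command([
  {"offset": [0,0,0],"spin": 0},
  {"offset": [0,0,0],"spin": 0},
  {"offset": [0,0,0],"spin": 0},
  {"offset": [0,0,-0.02],"spin": 0},
  {"offset": [0,0,-0.03],"spin": 0},
], jaw=0.05)

```text
time_s: 10.9
ee_pos: [494.7, -453.3, 81.4]
ee_rot: [-179.9, -0.1, 69.7]
force: [-0.2, -0.6, 0.5]
gripper_width: 50.3
gripper_force: 0.0
```

arm_command([
  {"offset": [0,0,-0.05],"spin": 0},
  {"offset": [0,0,-0.05],"spin": 0},
  {"offset": [0,0,-0.05],"spin": 0},
  {"offset": [0.039,-0.015,0],"spin": 0},
  {"offset": [0.039,-0.015,0],"spin": 0},
])

```text
time_s: 11.52
ee_pos: [494.2, -369.7, 232.7]
ee_rot: [179.9, 0.0, 69.7]
force: [-0.1, 0.5, -0.8]
gripper_width: 49.8
gripper_force: 0.0
```

arm_command([
  {"offset": [0.039,-0.015,0],"spin": 0},
  {"offset": [0.039,-0.015,0],"spin": 0},
  {"offset": [0.038,-0.015,0],"spin": 0},
  {"offset": [0,0,0],"spin": 0.159},
  {"offset": [0,0,0],"spin": 0.159},
])

```text
time_s: 12.15
ee_pos: [492.2, -245.1, 232.3]
ee_rot: [180.0, -0.0, 51.3]
force: [0.3, 0.3, 0.0]
gripper_width: 50.2
gripper_force: 0.0
```

arm_command([
  {"offset": [0,0,0],"spin": 0.159},
  {"offset": [0,0,0],"spin": 0.159},
  {"offset": [0,0,0],"spin": 0.159},
  {"offset": [0,0,0],"spin": 0.159},
  {"offset": [0,0,0],"spin": 0},
])

```text
time_s: 12.78
ee_pos: [492.1, -245.8, 232.0]
ee_rot: [180.0, -0.0, 15.2]
force: [0.2, 0.6, -0.3]
gripper_width: 50.2
gripper_force: 0.0
```

Run:
```python
from h import *
go(491,-246,232,15)
p,d,K,T=grab('wrist'); W=cloud(d,K,T); np.savez('w1.npz',W=W,p=p); cv2.imwrite('pics/w1.png',p)
m=((W[...,2]>17)&(W[...,2]<33)&(abs(W[...,0]-491)<75)&(abs(W[...,1]+246)<115)).astype(np.uint8)
m=cv2.morphologyEx(m,cv2.MORPH_OPEN,np.ones((3,3)))
n,l,st,_=cv2.connectedComponentsWithStats(m)
for i in range(1,n):
    if st[i,4]>400:
        w=W[l==i]; r=cv2.minAreaRect(w[:,:2].astype(np.float32)); print(np.round(r[0],1),np.round(r[1],1),round(r[2],1),st[i],np.median(w[:,2]).round(1)); go(*r[0],30)
```

```text
pose [ 492.1 -245.8  232. ] [180.   -0.   15.2] w 50.2 f 0.0 [ 0.2  0.6 -0.3] t 12.8 j6 47.0
GO mm [-1.1 -0.1  0. ] spin rad 0.003
[ 489.4 -200.7] [49.8 34. ] 21.7 [211 153  29  38 902] 25.7
pose [ 492.1 -245.8  232. ] [180.   -0.   15.2] w 50.4 f 0.0 [-0.7  0.7 -0.3] t 12.8 j6 47.0
GO mm [  9.2 -44.3 202. ] spin rad None
[ 505.  -288.3] [49.6 33.9] 22.3 [276 158  27  38 885] 25.7
pose [ 492.1 -245.8  232. ] [180.   -0.   15.2] w 50.4 f 0.0 [-0.7  0.7 -0.3] t 12.8 j6 47.0
GO mm [  1.3  44.4 202. ] spin rad None
```

View pics/w1.png

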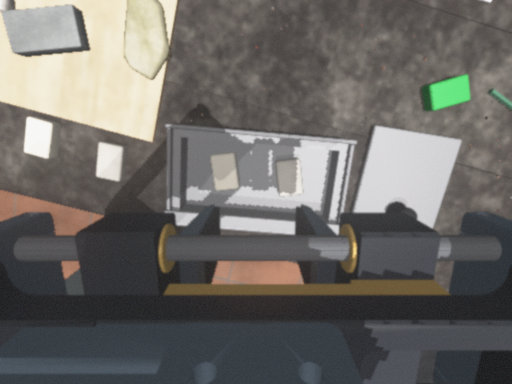

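White block A is at pixel (225,170) and grey block B at (288,177), both flat on the box floor at about yaw 22. The decoy is the green one at (448,92). I take A first.

arm_command([
  {"offset": [0.009,-0.044,0],"spin": 0},
  {"offset": [0,0,0.05],"spin": -0.119},
  {"offset": [0,0,0.05],"spin": 0},
  {"offset": [0,0,0.04],"spin": 0},
  {"offset": [0,0,0.03],"spin": 0},
])

```text
time_s: 13.45
ee_pos: [488.9, -200.7, 60.3]
ee_rot: [-179.9, 0.1, 22.0]
force: [0.2, 0.0, 0.4]
gripper_width: 50.1
gripper_force: 0.0
```

arm_command([
  {"offset": [0,0,0.02],"spin": 0},
  {"offset": [0,0,0.014],"spin": 0},
  {"offset": [0,0,0.007],"spin": 0},
  {"offset": [0,0,0],"spin": 0},
])

```text
time_s: 13.95
ee_pos: [489.6, -201.1, 21.0]
ee_rot: [-180.0, -0.0, 21.9]
force: [-0.2, 0.1, 0.3]
gripper_width: 49.9
gripper_force: 0.0
```

arm_command([
  {"offset": [0,0,0],"spin": 0},
  {"offset": [0,0,0],"spin": 0},
  {"offset": [0,0,0],"spin": 0},
  {"offset": [0,0,0],"spin": 0},
], jaw=0.0, newtons=40)

```text
time_s: 14.45
ee_pos: [489.8, -201.1, 21.6]
ee_rot: [180.0, -0.1, 21.9]
force: [-0.9, -0.0, 5.3]
gripper_width: 34.1
gripper_force: 40.0
```

arm_command([
  {"offset": [0,0,-0.01],"spin": 0},
  {"offset": [0,0,-0.03],"spin": 0},
  {"offset": [0,0,-0.04],"spin": 0},
  {"offset": [0,0,-0.02],"spin": 0},
  {"offset": [0,0,0],"spin": 0},
])

```text
time_s: 15.08
ee_pos: [490.3, -201.4, 122.6]
ee_rot: [179.8, -0.2, 21.9]
force: [0.1, -0.3, -1.1]
gripper_width: 33.8
gripper_force: 40.0
```

arm_command([
  {"offset": [0.04,0.01,0],"spin": 0},
  {"offset": [0.05,0.01,0],"spin": 0},
  {"offset": [0.05,0.01,0],"spin": 0},
  {"offset": [0,0,0.04],"spin": 0},
  {"offset": [0,0,0.04],"spin": 0},
])

```text
time_s: 15.7
ee_pos: [630.3, -176.1, 38.2]
ee_rot: [-179.9, 0.1, 21.9]
force: [-0.6, 0.8, -1.1]
gripper_width: 34.0
gripper_force: 40.0
```

arm_command([
  {"offset": [0,0,0.015],"spin": 0},
  {"offset": [0,0,0.006],"spin": 0},
  {"offset": [0,0,0.003],"spin": 0},
  {"offset": [0,0,0.001],"spin": 0},
  {"offset": [0,0,0],"spin": 0},
])

```text
time_s: 16.32
ee_pos: [631.0, -176.9, 16.9]
ee_rot: [179.9, -0.1, 21.9]
force: [0.1, -0.1, -0.1]
gripper_width: 33.8
gripper_force: 40.0
```

arm_command([
  {"offset": [0,0,0],"spin": 0},
  {"offset": [0,0,0],"spin": 0},
  {"offset": [0,0,-0.02],"spin": 0},
  {"offset": [0,0,-0.04],"spin": 0},
  {"offset": [0,0,-0.04],"spin": 0},
], jaw=0.05)

```text
time_s: 16.95
ee_pos: [630.4, -176.6, 116.9]
ee_rot: [-180.0, 0.0, 21.9]
force: [1.3, -0.4, 0.1]
gripper_width: 50.0
gripper_force: 0.0
```

Run:
```python
from h import *
go(505,-288.3,21,22)
```

```text
pose [ 630.4 -176.6  116.9] [-180.     0.    21.9] w 50.0 f 0.0 [ 1.3 -0.4  0.1] t 16.9 j6 51.0
GO mm [-157.9   56.9   95.9] spin rad -0.002
```

arm_command([
  {"offset": [-0.04,0.014,0],"spin": 0},
  {"offset": [-0.04,0.014,0],"spin": 0},
  {"offset": [-0.04,0.014,0],"spin": 0},
  {"offset": [-0.038,0.015,0],"spin": 0},
  {"offset": [0,0,0.03],"spin": 0},
])

```text
time_s: 17.58
ee_pos: [504.9, -291.3, 88.2]
ee_rot: [179.7, -0.2, 21.7]
force: [0.3, 0.0, -0.6]
gripper_width: 50.5
gripper_force: 0.0
```

arm_command([
  {"offset": [0,0,0.03],"spin": 0},
  {"offset": [0,0,0.02],"spin": 0},
  {"offset": [0,0,0.011],"spin": 0},
  {"offset": [0,0,0.005],"spin": 0},
  {"offset": [0,0,0],"spin": 0},
])

```text
time_s: 18.2
ee_pos: [505.4, -288.5, 20.2]
ee_rot: [180.0, -0.0, 21.9]
force: [-0.7, -0.6, 0.1]
gripper_width: 50.0
gripper_force: 0.0
```

arm_command([
  {"offset": [0,0,0],"spin": 0},
  {"offset": [0,0,0],"spin": 0},
  {"offset": [0,0,0],"spin": 0},
  {"offset": [0,0,0],"spin": 0},
], jaw=0.0, newtons=40)

```text
time_s: 18.7
ee_pos: [505.5, -288.6, 20.6]
ee_rot: [180.0, -0.0, 21.9]
force: [-0.1, -0.2, 3.6]
gripper_width: 33.5
gripper_force: 40.0
```

arm_command([
  {"offset": [0,0,-0.01],"spin": 0},
  {"offset": [0,0,-0.03],"spin": 0},
  {"offset": [0,0,-0.04],"spin": 0},
  {"offset": [0,0,-0.02],"spin": 0},
  {"offset": [0,0,0],"spin": 0},
])

```text
time_s: 19.32
ee_pos: [505.9, -289.0, 121.7]
ee_rot: [179.8, -0.1, 21.9]
force: [-0.0, 0.3, -0.9]
gripper_width: 33.8
gripper_force: 40.0
```

arm_command([
  {"offset": [0.04,0.01,0],"spin": 0},
  {"offset": [0.05,0.01,0],"spin": 0},
  {"offset": [0.05,0.01,0],"spin": 0},
  {"offset": [0,0,0.04],"spin": 0},
  {"offset": [0,0,0.03],"spin": 0},
])

```text
time_s: 19.95
ee_pos: [645.3, -263.1, 46.3]
ee_rot: [-179.8, 0.2, 21.9]
force: [-0.0, -0.2, -1.0]
gripper_width: 33.7
gripper_force: 40.0
```

arm_command([
  {"offset": [0,0,0.02],"spin": 0},
  {"offset": [0,0,0.008],"spin": 0},
  {"offset": [0,0,0.004],"spin": 0},
  {"offset": [0,0,0.002],"spin": 0},
  {"offset": [0,0,0],"spin": 0},
])

```text
time_s: 20.58
ee_pos: [646.6, -264.3, 16.6]
ee_rot: [180.0, -0.0, 21.9]
force: [-0.4, 0.5, -0.6]
gripper_width: 33.7
gripper_force: 40.0
```

Run:
```python
from h import *
go(645,-263,16,22)
```

```text
pose [ 646.6 -264.3   16.6] [180.   -0.   21.9] w 33.7 f 40.0 [-0.4  0.5 -0.6] t 20.6 j6 45.0
GO mm [-1.  -1.8  0.6] spin rad -0.002
```

arm_command([
  {"offset": [0,0,0.001],"spin": 0},
  {"offset": [0,0,0],"spin": 0},
])

```text
time_s: 20.82
ee_pos: [646.7, -264.3, 15.6]
ee_rot: [179.9, -0.1, 21.9]
force: [-0.1, -0.1, 0.7]
gripper_width: 33.3
gripper_force: 40.0
```

arm_command([
  {"offset": [0,0,0],"spin": 0},
  {"offset": [0,0,0],"spin": 0},
  {"offset": [0,0,-0.02],"spin": 0},
  {"offset": [0,0,-0.04],"spin": 0},
  {"offset": [0,0,-0.05],"spin": 0.157},
], jaw=0.07)

```text
time_s: 21.45
ee_pos: [645.9, -264.0, 126.5]
ee_rot: [-180.0, 0.0, 12.6]
force: [0.3, -1.4, 0.4]
gripper_width: 70.0
gripper_force: 0.0
```

arm_command([
  {"offset": [0,0,-0.05],"spin": 0.157},
  {"offset": [0,0,-0.04],"spin": 0},
  {"offset": [-0.0127,-0.0442,0],"spin": 0},
  {"offset": [-0.0127,-0.0442,0],"spin": 0},
  {"offset": [-0.0127,-0.0442,0],"spin": 0},
])

```text
time_s: 22.08
ee_pos: [598.8, -133.3, 216.7]
ee_rot: [180.0, -0.1, 3.9]
force: [0.7, -0.9, -0.7]
gripper_width: 69.7
gripper_force: 0.0
```

arm_command([
  {"offset": [-0.0127,-0.0442,0],"spin": 0},
  {"offset": [-0.0127,-0.0442,0],"spin": 0},
  {"offset": [-0.0127,-0.0442,0],"spin": 0},
  {"offset": [-0.0127,-0.0442,0],"spin": 0},
  {"offset": [-0.0127,-0.0442,0],"spin": 0},
])

```text
time_s: 22.7
ee_pos: [520.5, 83.1, 216.6]
ee_rot: [-180.0, -0.1, 3.9]
force: [0.6, 0.3, -0.5]
gripper_width: 70.2
gripper_force: 0.0
```

arm_command([
  {"offset": [-0.0127,-0.0442,0],"spin": 0},
  {"offset": [-0.0127,-0.0442,0],"spin": 0},
  {"offset": [-0.0127,-0.0442,0],"spin": 0},
  {"offset": [-0.0127,-0.0442,0],"spin": 0},
])

```text
time_s: 23.2
ee_pos: [457.8, 256.2, 216.7]
ee_rot: [-179.9, -0.1, 3.9]
force: [1.0, -0.8, 0.5]
gripper_width: 70.0
gripper_force: 0.0
```

arm_command([
  {"offset": [0,0,0],"spin": 0},
  {"offset": [0,0,0],"spin": 0},
])

```text
time_s: 23.45
ee_pos: [458.4, 254.5, 215.9]
ee_rot: [-180.0, -0.1, 3.9]
force: [0.0, -0.0, 0.5]
gripper_width: 70.0
gripper_force: 0.0
```

Run:
```python
from h import *
go(457,255,40,4)
p,d,K,T=grab('wrist'); W=cloud(d,K,T); np.savez('w2.npz',W=W,p=p); cv2.imwrite('pics/w2.png',p)
# plate: white pixels z 2..9
m=(W[...,2]>2)&(W[...,2]<10)&(p.min(-1)>150)
Wp=np.where(m[...,None],W,np.nan); rect(Wp,(374,100),(530,400),2,10)
r=rect(W,(430,200),(490,310),22,50); go(*r[0],40,r[2])
```

```text
pose [458.4 254.5 215.9] [-1.8e+02 -1.0e-01  3.9e+00] w 70.0 f 0.0 [ 0.  -0.   0.5] t 23.4 j6 114.0
GO mm [ -1.6  -0.6 175.9] spin rad -0.001
[452.  249.8] [299.4 155.9] 90.0 n 9908 z 6.0
[461.1 253.6] [11.1 43.3] 3.8 n 373 z 39.4
pose [458.6 254.1 215.7] [-1.8e+02 -1.0e-01  3.9e+00] w 70.1 f 0.0 [ 0.3 -0.7  0. ] t 23.5 j6 114.0
GO mm [  2.3   0.6 175.7] spin rad 0.001
```

View pics/w2.png

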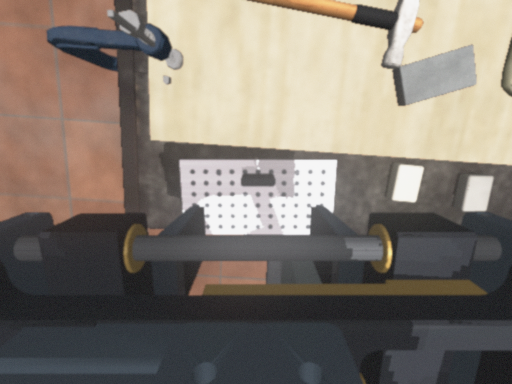

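arm_command([
  {"offset": [0.002,0.0005,0.05],"spin": 0},
  {"offset": [0,0,0.05],"spin": 0},
  {"offset": [0,0,0.04],"spin": 0},
  {"offset": [0,0,0.02],"spin": 0},
  {"offset": [0,0,0.015],"spin": 0},
])

```text
time_s: 24.12
ee_pos: [460.7, 253.2, 39.2]
ee_rot: [180.0, 0.0, 3.8]
force: [0.5, -0.3, 0.5]
gripper_width: 69.7
gripper_force: 0.0
```

arm_command([
  {"offset": [0,0,0.01],"spin": 0},
  {"offset": [0,0,0.004],"spin": 0},
  {"offset": [0,0,0],"spin": 0},
])

```text
time_s: 24.5
ee_pos: [460.6, 254.5, 26.3]
ee_rot: [-180.0, -0.0, 3.9]
force: [-0.2, -0.1, 0.2]
gripper_width: 70.3
gripper_force: 0.0
```

arm_command([
  {"offset": [0,0,0],"spin": 0},
  {"offset": [0,0,0],"spin": 0},
  {"offset": [0,0,0],"spin": 0},
  {"offset": [0,0,0],"spin": 0},
  {"offset": [0,0,0],"spin": 0},
], jaw=0.0, newtons=12)

```text
time_s: 25.12
ee_pos: [460.4, 254.5, 26.3]
ee_rot: [-180.0, -0.0, 3.9]
force: [-0.5, 0.4, 3.4]
gripper_width: 43.8
gripper_force: 12.0
```

arm_command([
  {"offset": [-0.002,0,-0.004],"spin": 0},
  {"offset": [-0.002,0,-0.004],"spin": 0},
  {"offset": [-0.002,0,-0.004],"spin": 0},
  {"offset": [0,0,0],"spin": 0},
  {"offset": [0,0,0],"spin": 0},
])

```text
time_s: 25.75
ee_pos: [454.3, 254.0, 37.9]
ee_rot: [-180.0, -0.0, 3.9]
force: [-0.0, -0.1, -2.3]
gripper_width: 43.6
gripper_force: 12.0
```

```bash
cat >> h.py <<'E'
def plate_tilt(W,p,lo,hi,yaw,zmax=80):
    "fit plane to bright plate points, pitch along yaw direction; report front/rear extents"
    w=W[(p.min(-1)>140)]; w=w[np.isfinite(w).all(1)]; w=w[(w[:,:2]>lo).all(1)&(w[:,:2]<hi).all(1)&(w[:,2]>3)&(w[:,2]<zmax)]
    c,s=np.cos(np.radians(yaw)),np.sin(np.radians(yaw)); u=w[:,0]*c+w[:,1]*s; v=-w[:,0]*s+w[:,1]*c
    A=np.c_[u,v,np.ones(len(u))]; k=np.ones(len(u),bool)
    for _ in range(6):
        q=np.linalg.lstsq(A[k],w[k,2],rcond=None)[0]; k=abs(A@q-w[:,2])<4
    print('n',k.sum(),'slope deg x',np.degrees(np.arctan(q[0])).round(1),'y',np.degrees(np.arctan(q[1])).round(1),'u',np.percentile(u[k],[0.5,99.5]).round(1),'v',np.percentile(v[k],[0.5,99.5]).round(1),'z',np.percentile(w[k,2],[1,99]).round(1)); return q
E
python3 - <<'E'
from h import *
go(457,255,40,4)
p,d,K,T=grab('wrist'); W=cloud(d,K,T)
plate_tilt(W,p,(372,140),(495,370),3.8)
E
```

```text
pose [454.3 254.   37.9] [-180.    -0.     3.9] w 43.6 f 12.0 [-0.  -0.1 -2.3] t 25.8 j6 114.0
GO mm [ 2.8 -0.9 -2.1] spin rad -0.002
n 8156 slope deg x 0.0 y -0.0 u [425.8 494.3] v [117.3 329. ] z [16.1 19.1]
```

arm_command([
  {"offset": [0.01,0,0],"spin": 0},
  {"offset": [0.006,0,0],"spin": 0},
  {"offset": [0,0,0],"spin": 0},
  {"offset": [0,0,0],"spin": 0},
])

```text
time_s: 26.3
ee_pos: [470.1, 254.9, 37.8]
ee_rot: [180.0, 0.0, 3.9]
force: [-1.2, 0.4, -2.7]
gripper_width: 43.9
gripper_force: 12.0
```

arm_command([
  {"offset": [0,0,0],"spin": 0},
  {"offset": [0,0,0],"spin": 0},
  {"offset": [0,0,0],"spin": 0},
  {"offset": [0,0,0],"spin": 0},
], newtons=4)

```text
time_s: 26.8
ee_pos: [470.2, 255.1, 38.0]
ee_rot: [-180.0, -0.0, 3.9]
force: [-0.8, -0.8, -1.9]
gripper_width: 44.0
gripper_force: 4.0
```

Run:
```python
from h import *
go(457,255,40,4)
p,d,K,T=grab('wrist'); W=cloud(d,K,T)
plate_tilt(W,p,(372,140),(515,370),3.8)
```

```text
pose [470.2 255.1  38. ] [-180.    -0.     3.9] w 44.0 f 4.0 [-0.8 -0.8 -1.9] t 26.8 j6 113.0
GO mm [-13.2  -0.8  -2. ] spin rad -0.002
n 11477 slope deg x -18.1 y 1.0 u [493.3 536.3] v [108.4 333.5] z [ 9.6 20.7]
```

```bash
sed -i 's/w=W\[(p.min(-1)>140)\]/w=W[(p.min(-1)>110)\&((p.max(-1).astype(int)-p.min(-1))<25)]/' h.py
python3 - <<'E'
from h import *
p,d,K,T=grab('wrist'); W=cloud(d,K,T); go(457,255,40,4)
plate_tilt(W,p,(372,140),(515,370),3.8); cv2.imwrite('pics/w3.png',p)
E
```

```text
pose [470.2 255.1  38. ] [-180.     0.     3.9] w 43.8 f 4.0 [-0.1 -0.5 -2.2] t 26.9 j6 113.0
GO mm [-13.2  -0.8  -2. ] spin rad -0.002
n 9349 slope deg x 7.6 y 0.0 u [437.2 513.2] v [117.1 329.3] z [10.  21.3]
```

View pics/w3.png

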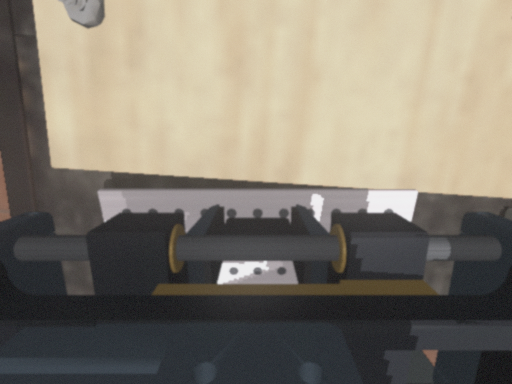

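arm_command([
  {"offset": [-0.002,0,-0.003],"spin": 0},
  {"offset": [-0.002,0,-0.003],"spin": 0},
  {"offset": [-0.001,0,-0.003],"spin": 0},
  {"offset": [0,0,0],"spin": 0},
  {"offset": [0,0,0],"spin": 0},
])

```text
time_s: 27.52
ee_pos: [465.5, 254.8, 47.2]
ee_rot: [-180.0, -0.0, 3.9]
force: [0.1, -0.5, -1.2]
gripper_width: 44.0
gripper_force: 4.0
```

arm_command([
  {"offset": [0,0,0],"spin": 0},
  {"offset": [0,0,0],"spin": 0},
  {"offset": [0,0,0],"spin": 0},
], newtons=40)

```text
time_s: 27.9
ee_pos: [465.5, 254.8, 47.1]
ee_rot: [-180.0, -0.0, 3.9]
force: [0.9, 1.3, -0.6]
gripper_width: 43.9
gripper_force: 40.0
```

arm_command([
  {"offset": [0,0,-0.01],"spin": 0},
  {"offset": [0,0,-0.02],"spin": 0},
  {"offset": [0,0,-0.03],"spin": 0},
  {"offset": [0,0,-0.02],"spin": 0},
  {"offset": [0,0,0],"spin": 0},
])

```text
time_s: 28.52
ee_pos: [466.1, 255.2, 128.6]
ee_rot: [-179.9, -0.2, 3.9]
force: [-0.3, 1.1, -2.0]
gripper_width: 43.7
gripper_force: 40.0
```

Run:
```python
from h import *
go(457,255,40,4)
p,d,K,T=grab('wrist'); W=cloud(d,K,T)
q=plate_tilt(W,p,(372,140),(515,370),3.8,150)
```

```text
pose [466.1 255.2 128.6] [-179.9   -0.2    3.9] w 43.7 f 40.0 [-0.3  1.1 -2. ] t 28.5 j6 114.0
GO mm [-9.4 -0.3 88.6] spin rad -0.002
n 10158 slope deg x 14.1 y 0.1 u [428.3 511.5] v [117.7 329.6] z [ 92.9 114.5]
```

arm_command([
  {"offset": [0,0,-0.02],"spin": 0},
  {"offset": [0,0.015,-0.012],"spin": 0},
  {"offset": [0.002,0.035,0],"spin": 0},
  {"offset": [0.002,0.035,0],"spin": 0},
  {"offset": [0.002,0.035,0],"spin": 0},
])

```text
time_s: 29.2
ee_pos: [478.7, 133.3, 158.2]
ee_rot: [180.0, 0.1, 3.9]
force: [0.1, -0.8, -1.9]
gripper_width: 43.6
gripper_force: 40.0
```

arm_command([
  {"offset": [0.002,0.035,0],"spin": 0},
  {"offset": [0.002,0.035,0],"spin": 0},
  {"offset": [0.002,0.035,0],"spin": 0},
  {"offset": [0.002,0.035,0],"spin": 0},
  {"offset": [0.002,0.035,0],"spin": 0},
])

```text
time_s: 29.82
ee_pos: [500.2, -40.5, 158.3]
ee_rot: [-180.0, 0.1, 3.9]
force: [-0.3, 0.6, -2.1]
gripper_width: 43.7
gripper_force: 40.0
```

arm_command([
  {"offset": [0.002,0.035,0],"spin": 0},
  {"offset": [0.002,0.035,0],"spin": 0},
  {"offset": [0.002,0.035,0],"spin": 0},
  {"offset": [0.002,0.035,0],"spin": 0},
  {"offset": [0.002,0.035,0],"spin": 0},
])

```text
time_s: 30.45
ee_pos: [521.8, -214.1, 158.1]
ee_rot: [-180.0, 0.1, 3.9]
force: [0.4, 0.2, -1.6]
gripper_width: 43.5
gripper_force: 40.0
```

arm_command([
  {"offset": [0.003,0.027,0],"spin": 0},
  {"offset": [0,0,0],"spin": -0.06},
  {"offset": [0,0,0],"spin": -0.052},
  {"offset": [0,0,0],"spin": 0},
  {"offset": [0,0,0],"spin": 0},
])

```text
time_s: 31.08
ee_pos: [527.3, -239.4, 158.5]
ee_rot: [-180.0, 0.0, 10.2]
force: [-0.3, -0.2, -3.2]
gripper_width: 43.9
gripper_force: 40.0
```

Run:
```python
from h import *
go(528.8,-238.8,160,10.2)
p,d,K,T=grab('wrist'); W=cloud(d,K,T); np.savez('w4.npz',W=W,p=p)
pw=p
q=plate_tilt(W,p,(400,-380),(620,-100),10.2,200)
p2,d2,K2,T2=grab('top'); W2=cloud(d2,K2,T2); np.savez('t4.npz',W=W2,p=p2)
cv2.imwrite('pics/m4.png',np.hstack([cv2.resize(pw,(400,300)),cv2.resize(p2[170:270,240:373],(400,300))]))
```

```text
pose [ 527.3 -239.4  158.5] [-180.     0.    10.2] w 43.9 f 40.0 [-0.3 -0.2 -3.2] t 31.1 j6 54.0
GO mm [ 1.6 -0.3 -1.5] spin rad 0.001
n 10222 slope deg x 13.8 y 0.0 u [422.7 506. ] v [-435.2 -223.2] z [122.9 144.2]
```

View pics/m4.png

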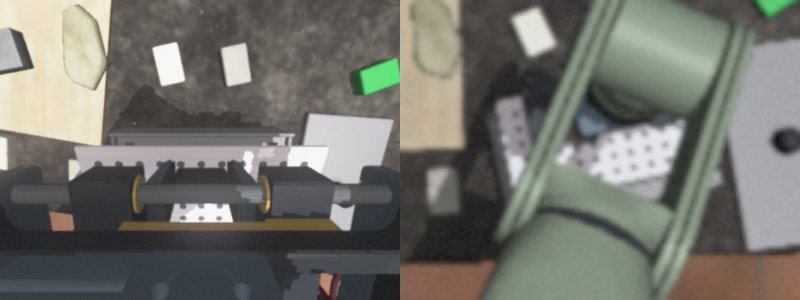

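The left half shows the tilted plate over the box, with the box's rear wall visible behind it at (200,137). I'm checking the box pose from that wall.

Run:
```python
from h import *
def f(W,yaw=10.2):
    w=W.reshape(-1,3); w=w[np.isfinite(w).all(1)&(w[:,2]>52)&(w[:,2]<64)]
    c,s=np.cos(np.radians(yaw)),np.sin(np.radians(yaw)); u=w[:,0]*c+w[:,1]*s-(491*c-245.5*s); v=-w[:,0]*s+w[:,1]*c-(-491*s-245.5*c)
    k=(abs(u-61)<9)&(abs(v)<125); print('rear wall n',k.sum(),np.percentile(u[k],[2,50,98]).round(1),'v',np.percentile(v[k],[0.5,99.5]).round(1),'skew',np.degrees(np.polyfit(v[k],u[k],1)[0]).round(2))
f(np.load('w4.npz')['W']); W=np.load('w1.npz')['W']; f(W)
w=W.reshape(-1,3); w=w[np.isfinite(w).all(1)&(w[:,2]>35)&(w[:,2]<64)&(abs(w[:,0]-491)<110)&(abs(w[:,1]+245)<130)]
r=cv2.minAreaRect(w[:,:2].astype(np.float32)); print(r)
```

```text
rear wall n 1304 [60.2 62.5 64.6] v [-114.9  113.5] skew -0.08
rear wall n 813 [59.7 62.1 64.5] v [-115.2  113.1] skew -0.05
((491.57794189453125, -246.43832397460938), (128.39404296875, 233.20372009277344), 10.265459060668945)
```

arm_command([
  {"offset": [0,0,0.02],"spin": 0},
  {"offset": [0,0,0.02],"spin": 0},
  {"offset": [0,0,0.015],"spin": 0},
  {"offset": [0,0,0.008],"spin": 0},
  {"offset": [0,0,0.003],"spin": 0},
])

```text
time_s: 31.8
ee_pos: [527.9, -239.2, 92.7]
ee_rot: [-180.0, 0.0, 10.3]
force: [0.2, 0.9, -2.5]
gripper_width: 43.7
gripper_force: 40.0
```

arm_command([
  {"offset": [0,0,0.001],"spin": 0},
  {"offset": [0,0,0],"spin": 0},
  {"offset": [0,0,0],"spin": 0},
])

```text
time_s: 32.17
ee_pos: [528.1, -239.3, 92.4]
ee_rot: [180.0, -0.0, 10.3]
force: [0.5, 0.1, -2.5]
gripper_width: 43.5
gripper_force: 40.0
```

Run:
```python
from h import *
go(528.8,-238.8,90,10.2)
p,d,K,T=grab('wrist'); W=cloud(d,K,T)
q=plate_tilt(W,p,(400,-380),(620,-100),10.2,200)
```

```text
pose [ 528.1 -239.3   92.4] [180.   -0.   10.3] w 43.5 f 40.0 [ 0.5  0.1 -2.5] t 32.2 j6 54.0
GO mm [ 0.8 -0.4  2.4] spin rad 0.002
n 10228 slope deg x 13.9 y -0.0 u [423.6 506.9] v [-435.3 -223.3] z [56.7 78.1]
```

arm_command([
  {"offset": [0,0,0.002],"spin": 0},
  {"offset": [0,0,0.001],"spin": 0},
  {"offset": [0,0,0],"spin": 0},
])

```text
time_s: 32.6
ee_pos: [527.8, -239.1, 88.7]
ee_rot: [-180.0, 0.0, 10.3]
force: [-0.2, 0.5, -1.4]
gripper_width: 43.8
gripper_force: 40.0
```

arm_command([
  {"offset": [-0.004,0,0],"spin": 0},
  {"offset": [-0.004,0,0],"spin": 0},
  {"offset": [-0.003,0,0],"spin": 0},
  {"offset": [0,0,0],"spin": 0},
  {"offset": [0,0,0],"spin": 0},
])

```text
time_s: 33.22
ee_pos: [517.2, -241.2, 89.0]
ee_rot: [180.0, -0.0, 10.3]
force: [-0.5, -0.2, -2.6]
gripper_width: 43.8
gripper_force: 40.0
```

arm_command([
  {"offset": [-0.003,0,0],"spin": 0},
  {"offset": [-0.002,0,0],"spin": 0},
  {"offset": [-0.002,0,0],"spin": 0},
  {"offset": [0,0,0],"spin": 0},
  {"offset": [0,0,0],"spin": 0},
])

```text
time_s: 33.85
ee_pos: [510.2, -242.4, 89.0]
ee_rot: [180.0, -0.0, 10.3]
force: [-0.3, 0.4, -2.7]
gripper_width: 43.7
gripper_force: 40.0
```

Run:
```python
from h import *
go(509.6,-242.5,86,10.3)
p,d,K,T=grab('wrist'); W=cloud(d,K,T)
q=plate_tilt(W,p,(400,-380),(620,-100),10.2,200)
```

```text
pose [ 510.2 -242.4   89. ] [180.   -0.   10.3] w 43.7 f 40.0 [-0.3  0.4 -2.7] t 33.9 j6 53.0
GO mm [-0.6 -0.   3. ] spin rad 0.0
n 10214 slope deg x 11.7 y -0.0 u [405.5 488.8] v [-435.2 -223.3] z [53.5 74.7]
```

arm_command([
  {"offset": [0,0,0],"spin": 0},
  {"offset": [0,0,0],"spin": 0},
  {"offset": [0,0,0],"spin": 0},
], newtons=5)

```text
time_s: 34.28
ee_pos: [510.2, -242.4, 88.9]
ee_rot: [-180.0, -0.0, 10.3]
force: [-0.3, 0.3, -1.8]
gripper_width: 44.0
gripper_force: 5.0
```

arm_command([
  {"offset": [0.001,0,0.003],"spin": 0},
  {"offset": [0.001,0,0.003],"spin": 0},
  {"offset": [0.001,0,0.003],"spin": 0},
  {"offset": [0,0,0],"spin": 0},
  {"offset": [0,0,0],"spin": 0},
])

```text
time_s: 34.9
ee_pos: [512.8, -241.8, 79.7]
ee_rot: [-180.0, 0.0, 10.3]
force: [-0.5, 0.3, -0.7]
gripper_width: 44.6
gripper_force: 5.0
```

Run:
```python
from h import *
go(519,-241,67,10.3)
p,d,K,T=grab('wrist'); W=cloud(d,K,T)
q=plate_tilt(W,p,(400,-380),(620,-100),10.2,200)
```

```text
pose [ 512.8 -241.8   79.7] [-180.     0.    10.3] w 44.6 f 5.0 [-0.5  0.3 -0.7] t 34.9 j6 53.0
GO mm [ 6.2  0.3 12.7] spin rad 0.0
n 9121 slope deg x -1.6 y 0.1 u [461.8 504. ] v [-440.5 -218.4] z [56.4 62.6]
```

```bash
cat >> h.py <<'E'
def prof(W,yaw=10.3,c0=(491.8,-246.2)):
    "height profile along box x, for two strips of y"
    w=W.reshape(-1,3); w=w[np.isfinite(w).all(1)]; c,s=np.cos(np.radians(yaw)),np.sin(np.radians(yaw))
    u=(w[:,0]-c0[0])*c+(w[:,1]-c0[1])*s; v=-(w[:,0]-c0[0])*s+(w[:,1]-c0[1])*c
    for a,b in((-100,-45),(-20,20),(45,100)):
        k=(v>a)&(v<b); print((a,b),[(int(x),round(float(np.median(w[k&(abs(u-x)<2),2])),1)) for x in range(-66,74,4) if (k&(abs(u-x)<2)).sum()>8])
E
python3 - <<'E'
from h import *
p,d,K,T=grab('wrist'); prof(cloud(d,K,T)); cv2.imwrite('pics/w5.png',p)
E
```

```text
(-100, -45) [(-14, 146.8), (-10, 148.2), (-6, 151.8), (-2, 152.5), (2, 155.8), (6, 157.8), (10, 160.4), (14, 162.7), (18, 168.4), (22, 177.4), (26, 180.0), (30, 180.3), (34, 150.0), (38, 60.9), (42, 157.9), (46, 181.8), (50, 162.8), (54, 161.2), (58, 155.1), (62, 56.0), (66, 1.0), (70, 1.0)]
(-20, 20) [(-30, 50.5), (-26, 50.8), (-22, 51.3), (-18, 52.1), (-14, 52.7), (-10, 53.1), (-6, 54.1), (26, 80.4), (30, 65.7), (34, 59.9), (38, 59.9), (42, 60.9), (46, 183.9), (50, 188.8), (54, 161.5), (58, 57.0), (62, 51.6), (66, 0.9), (70, 1.0)]
(45, 100) [(18, 57.5), (22, 58.1), (26, 58.8), (30, 146.4), (34, 60.5), (38, 60.9), (42, 149.3), (46, 184.3), (50, 163.5), (54, 161.5), (58, 156.7), (62, 56.3), (66, 0.8), (70, 1.0)]
```

View pics/w5.png

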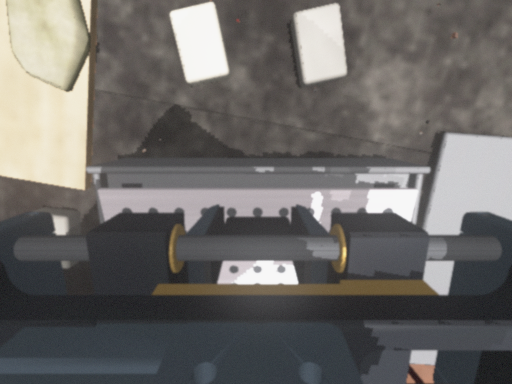

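The plate sits between the side walls at column 100 to 420, with its rear edge inside the rear wall. Its tilt is down to about 8.5°, and the front is under the lip at z of about 46. I keep lowering.

arm_command([
  {"offset": [0.001,0,0.003],"spin": 0},
  {"offset": [0.001,0,0.003],"spin": 0},
  {"offset": [0.001,0,0.003],"spin": 0},
  {"offset": [0.001,0,0.003],"spin": 0},
  {"offset": [0,0,0],"spin": 0},
])

```text
time_s: 35.62
ee_pos: [516.9, -241.1, 67.6]
ee_rot: [-180.0, 0.0, 10.3]
force: [-0.1, 0.6, -0.6]
gripper_width: 44.1
gripper_force: 5.0
```

arm_command([
  {"offset": [0,0,0.001],"spin": 0},
  {"offset": [0,0,0],"spin": 0},
  {"offset": [0,0,0],"spin": 0},
])

```text
time_s: 36.0
ee_pos: [516.9, -241.1, 67.4]
ee_rot: [-180.0, 0.0, 10.3]
force: [-1.6, 0.4, 6.4]
gripper_width: 44.1
gripper_force: 5.0
```

Run:
```python
from h import *
go(519,-241,67,10.3)
p,d,K,T=grab('wrist'); prof(cloud(d,K,T))
```

```text
pose [ 516.9 -241.1   67.4] [-180.     0.    10.3] w 44.1 f 5.0 [-1.6  0.4  6.4] t 36.0 j6 54.0
GO mm [2.1 0.3 0.4] spin rad -0.0
(-100, -45) [(-10, 134.3), (-6, 136.2), (-2, 138.9), (2, 140.5), (6, 143.0), (10, 145.6), (14, 148.4), (18, 150.5), (22, 156.1), (26, 157.4), (30, 167.7), (34, 167.9), (38, 137.6), (42, 134.2), (46, 146.8), (50, 168.7), (54, 151.7), (58, 149.5), (62, 57.7), (66, 1.8), (70, 1.0)]
(-20, 20) [(-22, 45.0), (-18, 45.8), (-14, 46.0), (-10, 45.8), (-6, 45.9), (-2, 46.0), (30, 62.7), (34, 46.1), (38, 45.8), (42, 45.9), (46, 46.1), (50, 171.3), (54, 176.5), (58, 149.5), (62, 49.1), (66, 0.8), (70, 0.9)]
(45, 100) [(22, 45.6), (26, 46.2), (30, 46.1), (34, 132.9), (38, 46.4), (42, 90.5), (46, 140.0), (50, 171.8), (54, 152.9), (58, 149.6), (62, 57.9), (66, 2.3), (70, 1.0)]
```

arm_command([
  {"offset": [0,0,0],"spin": 0},
  {"offset": [0,0,0],"spin": 0},
  {"offset": [0,0,0],"spin": 0},
  {"offset": [0,0,-0.02],"spin": 0},
  {"offset": [0,0,-0.04],"spin": 0},
], jaw=0.06)

```text
time_s: 36.67
ee_pos: [515.9, -240.6, 125.8]
ee_rot: [-179.8, 0.2, 10.3]
force: [0.3, -0.3, -0.2]
gripper_width: 59.7
gripper_force: 0.0
```

arm_command([
  {"offset": [0.03,0,-0.05],"spin": 0},
  {"offset": [0.04,0,-0.04],"spin": 0},
  {"offset": [0.03,0,-0.01],"spin": 0},
  {"offset": [0,0,0],"spin": 0},
  {"offset": [0,0,0],"spin": 0},
])

```text
time_s: 37.3
ee_pos: [614.2, -223.2, 225.7]
ee_rot: [-179.9, 0.2, 10.3]
force: [0.1, 0.1, -0.5]
gripper_width: 59.5
gripper_force: 0.0
```

```bash
cat >> h.py <<'E'
def blocks(W,p,zt,lo,hi,zb=None):
    "rects of raised patches of block size between heights"
    m=((W[...,2]>zt-5)&(W[...,2]<zt+5)&(W[...,0]>lo[0])&(W[...,0]<hi[0])&(W[...,1]>lo[1])&(W[...,1]<hi[1])&((p.max(-1).astype(int)-p.min(-1))<60)).astype(np.uint8)
    m=cv2.morphologyEx(m,cv2.MORPH_OPEN,np.ones((3,3)))
    n,l,st,_=cv2.connectedComponentsWithStats(m)
    for i in range(1,n):
        if st[i,4]>250:
            w=W[l==i]; (c,(a,b),g)=cv2.minAreaRect(w[:,:2].astype(np.float32)); g=g if a>b else g-90
            print('block',np.round(c,1),np.round((a,b),1),'yaw',round(g,1),'px',st[i,:4],'bgr',p[l==i].mean(0).round(),'z',np.median(w[:,2]).round(1))
E
python3 - <<'E'
from h import *
go(631,-176.6,21,22)
p,d,K,T=grab('wrist'); W=cloud(d,K,T); prof(W); blocks(W,p,20,(560,-330),(720,-100))
r=rect(W,(480,-290),(560,-190),66,90)
cv2.imwrite('pics/w6.png',p)
E
```

```text
pose [ 614.2 -223.2  225.7] [-179.9    0.2   10.3] w 59.5 f 0.0 [ 0.1  0.1 -0.5] t 37.3 j6 59.0
GO mm [ 25.4 -42.6 204.7] spin rad -0.204
(-100, -45) [(-22, 45.3), (-18, 46.0), (-14, 45.7), (-10, 45.9), (-6, 45.8), (-2, 46.0), (2, 46.0), (6, 45.6), (10, 45.9), (14, 45.8), (50, 40.8), (58, 57.4), (62, 34.3), (66, 15.1), (70, 1.0)]
(-20, 20) [(-22, 45.4), (-18, 45.8), (-14, 45.9), (-10, 45.9), (-6, 45.9), (-2, 45.7), (2, 46.1), (22, 79.6), (26, 79.7), (30, 79.2), (50, 41.1), (58, 57.3), (62, 39.6), (66, 19.8), (70, 0.8)]
(45, 100) [(-22, 45.2), (-18, 46.0), (-14, 45.8), (-10, 46.0), (-6, 45.9), (-2, 45.9), (2, 46.0), (6, 45.7), (10, 45.8), (14, 45.7), (50, 40.6), (58, 56.6), (62, 31.5), (66, 15.9), (70, 0.9)]
block [ 631.  -177.6] [49.8 34. ] yaw 22.0 px [211 140  32  40] bgr [145. 155. 160.] z 20.8
block [ 646.1 -265.3] [50.3 34.1] yaw 21.9 px [277 141  30  40] bgr [159. 166. 170.] z 20.8
[ 517.7 -241.7] [10.6 42.4] 10.3 n 277 z 79.5
```

View pics/w6.png

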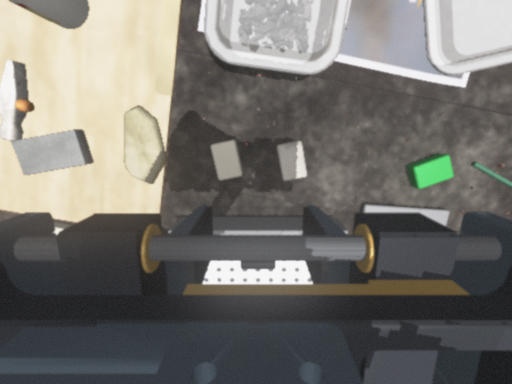

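The plate lies flat, at 45 to 46 mm along its whole length. A is at pixel (226,160) and B at (291,160). The decoy is green at (433,171). I pick A.

arm_command([
  {"offset": [0.025,-0.0426,0],"spin": 0},
  {"offset": [0,0,0.05],"spin": -0.102},
  {"offset": [0,0,0.05],"spin": -0.102},
  {"offset": [0,0,0.04],"spin": 0},
  {"offset": [0,0,0.03],"spin": 0},
], jaw=0.05)

```text
time_s: 37.98
ee_pos: [630.0, -176.9, 54.4]
ee_rot: [-179.9, 0.2, 21.9]
force: [1.1, 0.3, -0.1]
gripper_width: 50.2
gripper_force: 0.0
```

arm_command([
  {"offset": [0,0,0.02],"spin": 0},
  {"offset": [0,0,0.011],"spin": 0},
  {"offset": [0,0,0.005],"spin": 0},
  {"offset": [0,0,0],"spin": 0},
])

```text
time_s: 38.48
ee_pos: [632.4, -177.1, 21.3]
ee_rot: [180.0, -0.0, 22.0]
force: [0.2, 0.6, 0.1]
gripper_width: 49.7
gripper_force: 0.0
```

arm_command([
  {"offset": [0,0,0],"spin": 0},
  {"offset": [0,0,0],"spin": 0},
  {"offset": [0,0,0],"spin": 0},
  {"offset": [0,0,0],"spin": 0},
], jaw=0.0, newtons=40)

```text
time_s: 38.98
ee_pos: [632.8, -177.0, 21.7]
ee_rot: [180.0, -0.1, 22.0]
force: [-0.1, 0.3, 4.7]
gripper_width: 33.4
gripper_force: 40.0
```

arm_command([
  {"offset": [0,0,-0.01],"spin": 0},
  {"offset": [0,0,-0.03],"spin": 0},
  {"offset": [0,0,-0.04],"spin": 0.102},
  {"offset": [0,0,-0.02],"spin": 0.102},
  {"offset": [0,0,0],"spin": 0},
])

```text
time_s: 39.6
ee_pos: [633.4, -177.2, 122.9]
ee_rot: [179.9, -0.2, 10.4]
force: [0.9, 0.4, -1.6]
gripper_width: 33.2
gripper_force: 40.0
```

Run:
```python
from h import *
go(475.3,-222.2,66,10.3)
```

```text
pose [ 633.4 -177.2  122.9] [179.9  -0.2  10.4] w 33.2 f 40.0 [ 0.9  0.4 -1.6] t 39.6 j6 63.0
GO mm [-163.8   15.7   56.3] spin rad 0.001
```

arm_command([
  {"offset": [-0.041,0.004,0],"spin": 0},
  {"offset": [-0.041,0.004,0],"spin": 0},
  {"offset": [-0.041,0.004,0],"spin": 0},
  {"offset": [-0.041,0.004,0],"spin": 0},
  {"offset": [0,0,0],"spin": 0},
])

```text
time_s: 40.22
ee_pos: [470.3, -221.7, 119.6]
ee_rot: [-179.8, 0.2, 10.3]
force: [-0.2, 0.3, -0.9]
gripper_width: 33.7
gripper_force: 40.0
```

arm_command([
  {"offset": [0,0,0.03],"spin": 0},
  {"offset": [0,0,0.014],"spin": 0},
  {"offset": [0,0,0.006],"spin": 0},
  {"offset": [0,0,0.002],"spin": 0},
  {"offset": [0,0,0],"spin": 0},
])

```text
time_s: 40.85
ee_pos: [474.4, -222.0, 69.3]
ee_rot: [180.0, -0.0, 10.3]
force: [0.0, 0.3, -0.3]
gripper_width: 33.5
gripper_force: 40.0
```

Run:
```python
from h import *
go(475.3,-222.2,67.2,10.3)
```

```text
pose [ 474.4 -222.    69.3] [180.   -0.   10.3] w 33.5 f 40.0 [ 0.   0.3 -0.3] t 40.9 j6 53.0
GO mm [0.8 0.3 2.1] spin rad 0.0
```

arm_command([
  {"offset": [0,0,0.001],"spin": 0},
  {"offset": [0,0,0.001],"spin": 0},
  {"offset": [0,0,0],"spin": 0},
])

```text
time_s: 41.22
ee_pos: [473.9, -222.0, 67.0]
ee_rot: [180.0, -0.0, 10.3]
force: [0.0, -0.7, -0.3]
gripper_width: 33.7
gripper_force: 40.0
```

arm_command([
  {"offset": [0,0,0],"spin": 0},
  {"offset": [0,0,0],"spin": 0},
  {"offset": [0,0,-0.01],"spin": 0},
  {"offset": [0,0,-0.02],"spin": 0},
  {"offset": [0,0,-0.03],"spin": 0},
], jaw=0.04)

```text
time_s: 41.85
ee_pos: [473.6, -221.8, 127.6]
ee_rot: [-180.0, 0.1, 10.3]
force: [0.5, 0.2, 0.5]
gripper_width: 40.0
gripper_force: 0.0
```

arm_command([
  {"offset": [0.0403,0.0183,0],"spin": 0},
  {"offset": [0.0403,0.0183,0],"spin": 0},
  {"offset": [0.0403,0.0183,0],"spin": 0},
  {"offset": [0.0403,0.0183,0],"spin": -0.102},
  {"offset": [0,0,0],"spin": -0.102},
], jaw=0.05)

```text
time_s: 42.48
ee_pos: [648.5, -265.7, 126.9]
ee_rot: [179.9, -0.1, 22.2]
force: [-0.5, 0.0, -0.5]
gripper_width: 50.1
gripper_force: 0.0
```

arm_command([
  {"offset": [0,0,0.03],"spin": 0},
  {"offset": [0,0,0.02],"spin": 0},
  {"offset": [0,0,0],"spin": 0},
])

```text
time_s: 42.85
ee_pos: [644.6, -264.7, 75.7]
ee_rot: [-179.9, 0.1, 22.0]
force: [-0.2, 0.4, 0.8]
gripper_width: 49.6
gripper_force: 0.0
```

Run:
```python
from h import *
go(646.1,-265.3,20.5,21.9)
```

```text
pose [ 644.6 -264.7   75.7] [-1.799e+02  1.000e-01  2.200e+01] w 49.6 f 0.0 [-0.2  0.4  0.8] t 42.9 j6 45.0
GO mm [ 1.3  1.2 55.2] spin rad 0.002
```

arm_command([
  {"offset": [0,0,0.03],"spin": 0},
  {"offset": [0,0,0.015],"spin": 0},
  {"offset": [0,0,0.008],"spin": 0},
  {"offset": [0,0,0.002],"spin": 0},
  {"offset": [0,0,0],"spin": 0},
])

```text
time_s: 43.48
ee_pos: [646.1, -265.3, 22.6]
ee_rot: [180.0, -0.1, 22.0]
force: [-1.2, 1.2, -0.2]
gripper_width: 49.8
gripper_force: 0.0
```

arm_command([
  {"offset": [0,0,0],"spin": 0},
  {"offset": [0,0,0],"spin": 0},
  {"offset": [0,0,0],"spin": 0},
  {"offset": [0,0,0],"spin": 0},
], jaw=0.0)

```text
time_s: 43.98
ee_pos: [645.9, -265.2, 22.5]
ee_rot: [180.0, -0.0, 22.0]
force: [-0.0, 0.2, 3.8]
gripper_width: 33.4
gripper_force: 40.0
```

arm_command([
  {"offset": [0,0,-0.01],"spin": 0},
  {"offset": [0,0,-0.03],"spin": 0},
  {"offset": [0,0,-0.04],"spin": 0.102},
  {"offset": [0,0,-0.02],"spin": 0.102},
  {"offset": [0,0,0],"spin": 0},
])

```text
time_s: 44.6
ee_pos: [646.6, -265.6, 124.2]
ee_rot: [179.9, -0.2, 10.4]
force: [-0.4, 0.2, -0.8]
gripper_width: 33.8
gripper_force: 40.0
```

Run:
```python
from h import *
go(484.7,-274.4,67,10.3)
```

```text
pose [ 646.6 -265.6  124.2] [179.9  -0.2  10.4] w 33.8 f 40.0 [-0.4  0.2 -0.8] t 44.6 j6 56.0
GO mm [-161.   -20.6   56.5] spin rad 0.001
```

arm_command([
  {"offset": [-0.04,-0.005,0],"spin": 0},
  {"offset": [-0.04,-0.005,0],"spin": 0},
  {"offset": [-0.04,-0.005,0],"spin": 0},
  {"offset": [-0.04,-0.0055,0],"spin": 0},
  {"offset": [0,0,0],"spin": 0},
])

```text
time_s: 45.22
ee_pos: [480.9, -272.8, 120.6]
ee_rot: [-179.8, 0.2, 10.3]
force: [0.9, -0.2, -0.2]
gripper_width: 33.6
gripper_force: 40.0
```

arm_command([
  {"offset": [0,0,0.03],"spin": 0},
  {"offset": [0,0,0.014],"spin": 0},
  {"offset": [0,0,0.006],"spin": 0},
  {"offset": [0,0,0.002],"spin": 0},
  {"offset": [0,0,0],"spin": 0},
])

```text
time_s: 45.85
ee_pos: [485.0, -273.7, 70.3]
ee_rot: [180.0, -0.0, 10.3]
force: [0.1, -0.8, -0.5]
gripper_width: 33.6
gripper_force: 40.0
```

Run:
```python
from h import *
go(484.7,-274.4,68,10.3)
```

```text
pose [ 485.  -273.7   70.3] [180.   -0.   10.3] w 33.6 f 40.0 [ 0.1 -0.8 -0.5] t 45.9 j6 49.0
GO mm [-0.4  0.6  2.3] spin rad 0.0
```

arm_command([
  {"offset": [0,0,0.001],"spin": 0},
  {"offset": [0,0,0.001],"spin": 0},
  {"offset": [0,0,0],"spin": 0},
])

```text
time_s: 46.22
ee_pos: [484.5, -273.6, 68.0]
ee_rot: [-180.0, -0.0, 10.3]
force: [0.2, 1.3, -0.5]
gripper_width: 33.4
gripper_force: 40.0
```

arm_command([
  {"offset": [0,0,0],"spin": 0},
  {"offset": [0,0,0],"spin": 0},
  {"offset": [0,0,-0.01],"spin": 0},
  {"offset": [0,0,-0.03],"spin": 0},
  {"offset": [0,0,-0.05],"spin": 0},
], jaw=0.04)

```text
time_s: 46.85
ee_pos: [483.7, -273.1, 158.1]
ee_rot: [-179.9, 0.1, 10.3]
force: [0.5, -0.9, 0.1]
gripper_width: 40.0
gripper_force: 0.0
```

arm_command([
  {"offset": [0,0,-0.05],"spin": 0},
  {"offset": [0.0044,-0.0404,-0.02],"spin": 0},
  {"offset": [0.0044,-0.0404,0],"spin": 0},
  {"offset": [0.0044,-0.0404,0],"spin": 0},
  {"offset": [0.0044,-0.0404,0],"spin": 0},
], jaw=0.05)

```text
time_s: 47.48
ee_pos: [472.8, -110.3, 228.9]
ee_rot: [180.0, -0.1, 10.3]
force: [0.5, 1.0, 0.7]
gripper_width: 49.8
gripper_force: 0.0
```

arm_command([
  {"offset": [0.0044,-0.0404,0],"spin": 0},
  {"offset": [0.0044,-0.0404,0],"spin": 0},
  {"offset": [0.0044,-0.0404,0],"spin": 0},
  {"offset": [0,0,0],"spin": 0},
  {"offset": [0,0,0],"spin": 0},
])

```text
time_s: 48.1
ee_pos: [464.4, 9.8, 228.5]
ee_rot: [180.0, -0.0, 10.3]
force: [0.7, -0.4, -0.5]
gripper_width: 49.8
gripper_force: 0.0
```

Run:
```python
from h import *
p,d,K,T=grab('wrist'); W=cloud(d,K,T); blocks(W,p,20,(380,-120),(500,200)); cv2.imwrite('pics/w7.png',p)
go(458,-41,20.5,0)
p2,d2,K2,T2=grab('top'); W2=cloud(d2,K2,T2); blocks(W2,p2,65.5,(400,-400),(600,-100))
```

```text
block [468.   53.3] [34.  50.4] yaw -1.2 px [212 150  30  39] bgr [144. 154. 160.] z 20.8
block [453.8 -69.1] [48.2 34.4] yaw 3.6 px [298 178  27  36] bgr [208. 214. 219.] z 20.9
pose [464.4   9.4 228.3] [180.   -0.   10.3] w 50.0 f 0.0 [ 0.1 -0.4  1.1] t 48.1 j6 80.0
GO mm [-15.4  48.4 207.8] spin rad 0.179
```

View pics/w7.png

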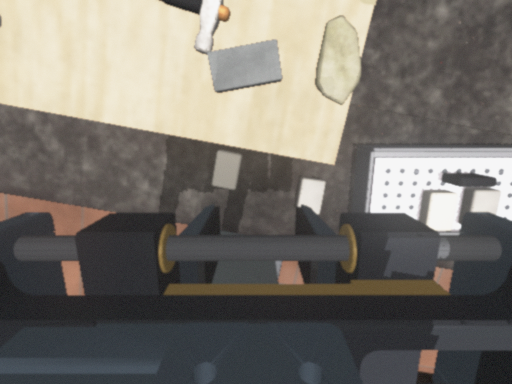

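Block C (grey) is at pixel (227,170). Block D (white) is at (312,195), knocked about 28 mm from where it first lay. Blocks A and B stand on the plate at (440,205) and (480,198). The gripper body hides nothing that matters. I take D next.

arm_command([
  {"offset": [-0.013,0.038,0],"spin": 0},
  {"offset": [-0.012,0.037,0],"spin": 0},
  {"offset": [0,0,0.05],"spin": 0.117},
  {"offset": [0,0,0.05],"spin": 0},
  {"offset": [0,0,0.04],"spin": 0},
])

```text
time_s: 48.82
ee_pos: [452.5, -69.3, 86.4]
ee_rot: [-180.0, 0.0, 3.5]
force: [0.3, -0.3, 0.7]
gripper_width: 50.2
gripper_force: 0.0
```

arm_command([
  {"offset": [0,0,0.03],"spin": 0},
  {"offset": [0,0,0.02],"spin": 0},
  {"offset": [0,0,0.012],"spin": 0},
  {"offset": [0,0,0.004],"spin": 0},
  {"offset": [0,0,0],"spin": 0},
])

```text
time_s: 49.45
ee_pos: [453.4, -68.4, 22.2]
ee_rot: [180.0, -0.0, 3.6]
force: [1.1, 0.2, 0.2]
gripper_width: 50.1
gripper_force: 0.0
```

arm_command([
  {"offset": [0,0,0],"spin": 0},
  {"offset": [0,0,0],"spin": 0},
  {"offset": [0,0,0],"spin": 0},
  {"offset": [0,0,0],"spin": 0},
], jaw=0.0)

```text
time_s: 49.95
ee_pos: [453.5, -68.2, 22.5]
ee_rot: [180.0, -0.1, 3.6]
force: [-1.0, -0.7, 6.2]
gripper_width: 33.8
gripper_force: 40.0
```

arm_command([
  {"offset": [0,0,-0.01],"spin": 0},
  {"offset": [0,0,-0.03],"spin": 0},
  {"offset": [0,0,-0.04],"spin": -0.117},
  {"offset": [0,0,-0.02],"spin": 0},
  {"offset": [0,0,0],"spin": 0},
])

```text
time_s: 50.58
ee_pos: [454.0, -68.2, 123.4]
ee_rot: [179.9, -0.2, 10.3]
force: [-0.1, 1.0, -1.6]
gripper_width: 33.8
gripper_force: 40.0
```

Run:
```python
from h import *
go(465.8,-170.1,67,10.3)
```

```text
pose [454.  -68.2 123.4] [179.9  -0.2  10.3] w 33.8 f 40.0 [-0.1  1.  -1.6] t 50.6 j6 70.0
GO mm [ -6.8 102.3  56.5] spin rad 0.0
```

arm_command([
  {"offset": [-0.002,0.034,0],"spin": 0},
  {"offset": [-0.002,0.034,0],"spin": 0},
  {"offset": [-0.002,0.034,0],"spin": 0},
  {"offset": [0,0,0],"spin": 0},
  {"offset": [0,0,0],"spin": 0},
])

```text
time_s: 51.2
ee_pos: [464.4, -168.9, 120.8]
ee_rot: [-179.9, 0.1, 10.3]
force: [-0.0, 1.6, -0.1]
gripper_width: 33.2
gripper_force: 40.0
```

arm_command([
  {"offset": [0,0,0.03],"spin": 0},
  {"offset": [0,0,0.014],"spin": 0},
  {"offset": [0,0,0.006],"spin": 0},
  {"offset": [0,0,0.002],"spin": 0},
  {"offset": [0,0,0],"spin": 0},
])

```text
time_s: 51.82
ee_pos: [465.8, -169.6, 70.4]
ee_rot: [180.0, -0.0, 10.3]
force: [0.6, -0.0, -1.0]
gripper_width: 33.7
gripper_force: 40.0
```

Run:
```python
from h import *
go(465.8,-170.1,68,10.3)
```

```text
pose [ 465.8 -169.6   70.4] [180.   -0.   10.3] w 33.7 f 40.0 [ 0.6 -0.  -1. ] t 51.8 j6 58.0
GO mm [-0.1  0.5  2.4] spin rad 0.0
```

arm_command([
  {"offset": [0,0,0.001],"spin": 0},
  {"offset": [0,0,0.001],"spin": 0},
  {"offset": [0,0,0],"spin": 0},
])

```text
time_s: 52.2
ee_pos: [465.4, -169.6, 68.0]
ee_rot: [-180.0, -0.0, 10.3]
force: [0.3, 0.7, -0.3]
gripper_width: 33.8
gripper_force: 40.0
```

arm_command([
  {"offset": [0,0,0],"spin": 0},
  {"offset": [0,0,0],"spin": 0},
  {"offset": [0,0,-0.01],"spin": 0},
  {"offset": [0,0,-0.03],"spin": 0},
  {"offset": [0,0,-0.05],"spin": 0},
], jaw=0.04)

```text
time_s: 52.82
ee_pos: [464.5, -169.2, 158.3]
ee_rot: [-179.9, 0.2, 10.3]
force: [1.2, 0.2, 0.3]
gripper_width: 40.1
gripper_force: 0.0
```

arm_command([
  {"offset": [0.007,-0.0365,-0.02],"spin": 0},
  {"offset": [0.007,-0.0365,-0.02],"spin": 0},
  {"offset": [0.007,-0.0365,0],"spin": 0},
  {"offset": [0.007,-0.0365,0],"spin": 0},
  {"offset": [0.007,-0.0365,0],"spin": 0},
], jaw=0.05)

```text
time_s: 53.45
ee_pos: [467.2, 17.5, 198.9]
ee_rot: [180.0, -0.1, 10.3]
force: [0.3, 0.4, -0.2]
gripper_width: 50.2
gripper_force: 0.0
```

arm_command([
  {"offset": [0.007,-0.0365,0],"spin": 0},
  {"offset": [0,0,0],"spin": 0.1},
  {"offset": [0,0,0],"spin": 0.1},
  {"offset": [0,0,0],"spin": 0},
  {"offset": [0,0,0],"spin": 0},
])

```text
time_s: 54.08
ee_pos: [467.6, 53.4, 198.3]
ee_rot: [-180.0, -0.0, -1.1]
force: [-0.1, -0.5, 0.3]
gripper_width: 50.3
gripper_force: 0.0
```

Run:
```python
from h import *
p,d,K,T=grab('wrist'); W=cloud(d,K,T); blocks(W,p,20,(400,-100),(500,150))
go(468,53.3,21,-1.2)
p2,d2,K2,T2=grab('top'); W2=cloud(d2,K2,T2); blocks(W2,p2,65.5,(400,-400),(600,-100))
for z in (45.7,): rect(W2,(440,-340),(520,-150),60,72)
```

```text
block [468.4  53.7] [33.1 48.2] yaw -0.5 px [244 163  27  38] bgr [145. 156. 162.] z 20.8
pose [467.6  53.3 198.2] [-180.    -0.    -1.1] w 50.0 f 0.0 [-0.8  0.4 -0.5] t 54.1 j6 96.0
GO mm [  0.3   0.  177.2] spin rad 0.002
[ 476.6 -244.6] [ 68.8 188.3] 0.7 n 466 z 64.2
```

arm_command([
  {"offset": [0,0,0.05],"spin": 0},
  {"offset": [0,0,0.05],"spin": 0},
  {"offset": [0,0,0.04],"spin": 0},
  {"offset": [0,0,0.02],"spin": 0},
  {"offset": [0,0,0.01],"spin": 0},
])

```text
time_s: 54.8
ee_pos: [467.1, 53.3, 26.9]
ee_rot: [180.0, 0.1, -1.1]
force: [-0.6, 0.5, 0.3]
gripper_width: 50.0
gripper_force: 0.0
```

arm_command([
  {"offset": [0,0,0.005],"spin": 0},
  {"offset": [0,0,0.001],"spin": 0},
  {"offset": [0,0,0],"spin": 0},
])

```text
time_s: 55.18
ee_pos: [468.1, 53.5, 22.6]
ee_rot: [-180.0, -0.1, -1.2]
force: [0.1, -0.4, 0.4]
gripper_width: 49.9
gripper_force: 0.0
```

arm_command([
  {"offset": [0,0,0],"spin": 0},
  {"offset": [0,0,0],"spin": 0},
  {"offset": [0,0,0],"spin": 0},
  {"offset": [0,0,0],"spin": 0},
], jaw=0.0)

```text
time_s: 55.68
ee_pos: [467.8, 53.5, 22.3]
ee_rot: [-180.0, -0.0, -1.2]
force: [-0.2, -0.5, 5.3]
gripper_width: 33.7
gripper_force: 40.0
```

arm_command([
  {"offset": [0,0,-0.01],"spin": 0},
  {"offset": [0,0,-0.03],"spin": 0},
  {"offset": [0,0,-0.04],"spin": -0.1},
  {"offset": [0,0,-0.03],"spin": -0.1},
  {"offset": [0,0,0],"spin": 0},
])

```text
time_s: 56.3
ee_pos: [469.1, 53.6, 134.2]
ee_rot: [180.0, -0.3, 10.3]
force: [0.7, -1.8, -1.1]
gripper_width: 33.7
gripper_force: 40.0
```

Run:
```python
from h import *
go(494.2,-326.5,68,10.3)
```

```text
pose [469.1  53.6 134.2] [180.   -0.3  10.3] w 33.7 f 40.0 [ 0.7 -1.8 -1.1] t 56.3 j6 85.0
GO mm [-43.4 378.5  66.1] spin rad -0.001
```

arm_command([
  {"offset": [-0.0043,0.0379,0],"spin": 0},
  {"offset": [-0.0043,0.0379,0],"spin": 0},
  {"offset": [-0.0043,0.0379,0],"spin": 0},
  {"offset": [-0.0043,0.0379,0],"spin": 0},
  {"offset": [-0.0043,0.0379,0],"spin": 0},
])

```text
time_s: 56.92
ee_pos: [479.3, -137.8, 130.4]
ee_rot: [-179.9, 0.1, 10.2]
force: [0.1, 0.6, -0.5]
gripper_width: 33.7
gripper_force: 40.0
```

arm_command([
  {"offset": [-0.0043,0.0379,0],"spin": 0},
  {"offset": [-0.0043,0.0379,0],"spin": 0},
  {"offset": [-0.0043,0.0379,0],"spin": 0},
  {"offset": [-0.0043,0.0379,0],"spin": 0},
  {"offset": [-0.0043,0.0379,0],"spin": 0},
])

```text
time_s: 57.55
ee_pos: [492.2, -327.8, 130.1]
ee_rot: [-179.9, 0.1, 10.2]
force: [0.2, 0.3, -0.7]
gripper_width: 33.6
gripper_force: 40.0
```

arm_command([
  {"offset": [0,0,0],"spin": 0},
  {"offset": [0,0,0.03],"spin": 0},
  {"offset": [0,0,0.01],"spin": 0},
  {"offset": [0,0,0],"spin": 0},
  {"offset": [0,0,0],"spin": 0},
])

```text
time_s: 58.18
ee_pos: [493.6, -327.0, 92.6]
ee_rot: [180.0, -0.1, 10.3]
force: [0.6, 0.1, -1.5]
gripper_width: 33.7
gripper_force: 40.0
```

Run:
```python
from h import *
go(494.2,-326.5,68,10.3)
p,d,K,T=grab('wrist'); cv2.imwrite('pics/w8.png',p)
```

```text
pose [ 493.6 -327.    92.6] [ 1.80e+02 -1.00e-01  1.03e+01] w 33.7 f 40.0 [ 0.6  0.1 -1.5] t 58.2 j6 45.0
GO mm [ 0.7 -0.4 24.6] spin rad 0.0
```

View pics/w8.png

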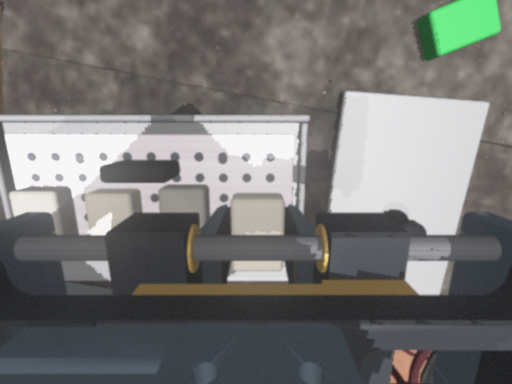

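Three blocks stand in a row on the plate at columns 40, 113 and 185. The fourth is in the jaws at (257,230), inside the right wall with clearance.

arm_command([
  {"offset": [0,0,0.014],"spin": 0},
  {"offset": [0,0,0.006],"spin": 0},
  {"offset": [0,0,0.003],"spin": 0},
  {"offset": [0,0,0.001],"spin": 0},
  {"offset": [0,0,0],"spin": 0},
])

```text
time_s: 58.85
ee_pos: [493.1, -327.2, 68.0]
ee_rot: [180.0, -0.0, 10.3]
force: [-0.3, -0.6, -1.4]
gripper_width: 33.9
gripper_force: 40.0
```

arm_command([
  {"offset": [0,0,0],"spin": 0},
  {"offset": [0,0,0],"spin": 0},
])

```text
time_s: 59.1
ee_pos: [493.1, -327.2, 68.1]
ee_rot: [180.0, -0.0, 10.3]
force: [-0.2, -0.2, -0.8]
gripper_width: 33.8
gripper_force: 40.0
```

arm_command([
  {"offset": [0,0,0],"spin": 0},
  {"offset": [0,0,0],"spin": 0},
  {"offset": [0,0,-0.01],"spin": 0},
  {"offset": [0,0,-0.03],"spin": 0},
  {"offset": [0,0,-0.05],"spin": 0},
], jaw=0.04)

```text
time_s: 59.72
ee_pos: [492.2, -326.6, 158.0]
ee_rot: [-179.9, 0.1, 10.3]
force: [1.1, -0.4, 0.4]
gripper_width: 40.0
gripper_force: 0.0
```

arm_command([
  {"offset": [0,-0.03,-0.05],"spin": 0},
  {"offset": [0,-0.04,-0.04],"spin": 0},
  {"offset": [0,-0.01,0],"spin": 0},
  {"offset": [0,0,0],"spin": 0},
  {"offset": [0,0,0],"spin": 0},
])

```text
time_s: 60.35
ee_pos: [478.3, -248.8, 246.5]
ee_rot: [-179.9, 0.1, 10.3]
force: [0.2, 0.8, -0.1]
gripper_width: 39.9
gripper_force: 0.0
```

Run:
```python
from h import *
go(491.8,-246.2,230,10.3)
p,d,K,T=grab('wrist'); W=cloud(d,K,T); prof(W); blocks(W,p,65.5,(400,-400),(600,-100)); cv2.imwrite('pics/w9.png',p); rect(W,(480,-290),(560,-190),72,90)
```

```text
pose [ 478.3 -248.8  246.5] [-1.799e+02  1.000e-01  1.030e+01] w 39.9 f 0.0 [ 0.2  0.8 -0.1] t 60.4 j6 51.0
GO mm [13.8 -0.2 16.5] spin rad -0.0
(-100, -45) [(-62, 57.9), (-58, 57.8), (-54, 57.8), (-50, 58.0), (-46, 57.0), (-42, 314.7), (-38, 318.9), (-34, 318.3), (-30, 321.9), (-26, 323.6), (-22, 326.0), (-18, 65.8), (-14, 65.8), (-10, 345.6), (-6, 346.7), (-2, 324.4), (2, 320.2), (6, 328.2), (10, 354.0), (14, 347.4), (18, 329.1), (22, 325.5), (26, 320.1), (30, 46.0), (34, 45.9), (38, 46.0), (42, 45.9), (46, 45.8), (50, 43.3), (54, 41.0), (58, 41.3), (62, 57.7), (66, 0.9), (70, 0.8)]
(-20, 20) [(-62, 57.8), (-58, 57.8), (-54, 57.9), (-50, 57.7), (-46, 46.8), (-42, 45.8), (-38, 46.6), (-34, 64.9), (-30, 64.7), (-26, 65.4), (-22, 65.6), (-18, 65.7), (-14, 65.7), (-10, 65.5), (-6, 65.5), (-2, 65.5), (2, 66.0), (6, 65.3), (10, 341.5), (14, 353.7), (18, 329.1), (22, 326.6), (26, 80.0), (30, 77.9), (34, 46.1), (38, 45.7), (42, 45.7), (46, 45.6), (50, 43.7), (54, 41.0), (58, 41.4), (62, 57.9), (66, 0.9), (70, 1.0)]
(45, 100) [(-62, 57.9), (-58, 57.7), (-54, 57.8), (-50, 57.9), (-46, 54.5), (-42, 45.8), (-38, 46.3), (-34, 65.2), (-30, 65.1), (-26, 64.9), (-22, 65.0), (-18, 65.1), (-14, 65.0), (-10, 65.2), (-6, 66.4), (-2, 315.5), (2, 318.7), (6, 322.3), (10, 354.5), (14, 348.0), (18, 329.3), (22, 326.0), (26, 321.0), (30, 45.7), (34, 45.9), (38, 45.8), (42, 45.8), (46, 45.8), (50, 42.6), (54, 40.9), (58, 41.7), (62, 57.6), (66, 0.6), (70, 0.7)]
block [ 485.3 -274.4] [48.6 33.2] yaw 10.6 px [265 161  27  38] bgr [174. 179. 183.] z 65.7
block [ 465.1 -170.4] [48.6 33.9] yaw 10.5 px [182 162  28  38] bgr [135. 140. 144.] z 65.6
block [ 472.3 -222.2] [50.  33.4] yaw 10.1 px [223 163  27  39] bgr [178. 189. 195.] z 65.6
block [ 493.5 -327.3] [48.7 33.8] yaw 10.4 px [306 162  28  38] bgr [243. 244. 244.] z 65.7
[ 517.1 -241.4] [10.9 43.5] 10.1 n 357 z 79.5
```

View pics/w9.png

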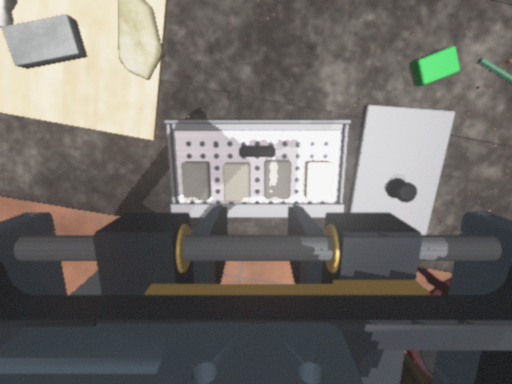

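All four blocks lie flat in a row at z of about 65.6, and the plate is flat with its front under the lip. It sits right at the front limit, at about -4 mm. I draw it back a few millimetres by the rib, holding above the height of the blocks.

arm_command([
  {"offset": [0.0395,0,0],"spin": 0},
  {"offset": [0,0,0.05],"spin": 0},
  {"offset": [0,0,0.04],"spin": 0},
  {"offset": [0,0,0.03],"spin": 0},
  {"offset": [0,0,0],"spin": 0},
], jaw=0.056)

```text
time_s: 61.02
ee_pos: [515.7, -241.1, 124.6]
ee_rot: [-179.7, 0.4, 10.3]
force: [-0.0, -0.3, 0.9]
gripper_width: 56.0
gripper_force: 0.0
```

arm_command([
  {"offset": [0,0,0],"spin": 0},
])

```text
time_s: 61.15
ee_pos: [518.3, -242.1, 128.5]
ee_rot: [180.0, -0.1, 10.3]
force: [1.0, -0.2, -0.3]
gripper_width: 55.9
gripper_force: 0.0
```

Run:
```python
from h import *
go(517.3,-241.5,83,10.3)
```

```text
pose [ 518.3 -242.1  128.5] [ 1.80e+02 -1.00e-01  1.03e+01] w 55.9 f 0.0 [ 1.  -0.2 -0.3] t 61.1 j6 54.0
GO mm [-0.9 -0.8 45.5] spin rad -0.0
```

arm_command([
  {"offset": [0,0,0.02],"spin": 0},
  {"offset": [0,-0.001,0.015],"spin": 0},
  {"offset": [0,0,0.008],"spin": 0},
  {"offset": [0,0,0.001],"spin": 0},
  {"offset": [0,0,0],"spin": 0},
])

```text
time_s: 61.78
ee_pos: [517.8, -240.6, 84.4]
ee_rot: [180.0, -0.0, 10.3]
force: [-0.4, -0.0, 0.3]
gripper_width: 56.0
gripper_force: 0.0
```

arm_command([
  {"offset": [0,0,0],"spin": 0},
  {"offset": [0,0,0],"spin": 0},
  {"offset": [0,0,0],"spin": 0},
  {"offset": [0,0,0],"spin": 0},
], jaw=0.0, newtons=15)

```text
time_s: 62.28
ee_pos: [517.7, -240.6, 84.4]
ee_rot: [180.0, -0.0, 10.3]
force: [-0.1, -0.7, 2.4]
gripper_width: 43.6
gripper_force: 15.0
```

arm_command([
  {"offset": [0.001,0,0],"spin": 0},
  {"offset": [0.001,0,0],"spin": 0},
  {"offset": [0.001,0,0],"spin": 0},
  {"offset": [0.001,0,0],"spin": 0},
  {"offset": [0,0,0],"spin": 0},
])

```text
time_s: 62.9
ee_pos: [519.2, -240.1, 84.3]
ee_rot: [-180.0, 0.3, 10.4]
force: [-6.7, -2.3, 7.3]
gripper_width: 43.7
gripper_force: 15.0
```

arm_command([
  {"offset": [0,0,0],"spin": 0},
  {"offset": [0,0,0],"spin": 0},
  {"offset": [0,0,-0.02],"spin": 0},
  {"offset": [0,0,-0.04],"spin": 0},
  {"offset": [0,0,-0.05],"spin": 0},
], jaw=0.056)

```text
time_s: 63.52
ee_pos: [520.9, -239.1, 193.7]
ee_rot: [-179.9, 0.1, 10.3]
force: [0.3, -0.6, 0.5]
gripper_width: 56.1
gripper_force: 0.0
```

arm_command([
  {"offset": [-0.03,0,-0.05],"spin": 0},
  {"offset": [-0.01,0,-0.01],"spin": 0},
  {"offset": [0,0,0],"spin": 0},
  {"offset": [0,0,0],"spin": 0},
])

```text
time_s: 64.03
ee_pos: [481.8, -246.3, 252.0]
ee_rot: [-179.9, 0.1, 10.3]
force: [-0.5, 0.2, -0.9]
gripper_width: 55.3
gripper_force: 0.0
```

Run:
```python
from h import *
go(478,-248.8,245,10.3)
p,d,K,T=grab('wrist'); W=cloud(d,K,T); blocks(W,p,65.5,(400,-400),(600,-100)); rect(W,(480,-290),(560,-190),72,90)
c,s=np.cos(np.radians(10.3)),np.sin(np.radians(10.3)); w=W.reshape(-1,3); u=(w[:,0]-491.8)*c+(w[:,1]+246.2)*s; v=-(w[:,0]-491.8)*s+(w[:,1]+246.2)*c
for a in(-80,0,80):
    k=abs(v-a)<20; print(a,[(x,round(float(np.nanmedian(w[k&(abs(u-x)<1),2])),1)) for x in list(range(-50,-38,2))+list(range(44,60,2)) if (k&(abs(u-x)<1)).sum()>3])
p2,d2,K2,T2=grab('top'); cv2.imwrite('pics/fin.png',cv2.resize(p2[130:290,110:400],None,fx=2.75,fy=2.75,interpolation=cv2.INTER_CUBIC))
```

```text
pose [ 481.8 -246.3  252. ] [-1.799e+02  1.000e-01  1.030e+01] w 55.3 f 0.0 [-0.5  0.2 -0.9] t 64.0 j6 51.0
GO mm [-4.1  1.8  7. ] spin rad 0.0
block [ 466.1 -169.5] [49.  34.1] yaw 10.4 px [184 163  28  38] bgr [138. 142. 146.] z 65.7
block [ 486.7 -273.5] [49.4 33.1] yaw 10.8 px [266 162  26  38] bgr [166. 170. 175.] z 65.7
block [ 494.8 -326.6] [49.8 34.3] yaw 10.0 px [306 163  28  38] bgr [242. 244. 244.] z 65.7
block [ 473.9 -222. ] [48.  33.9] yaw 10.4 px [225 165  27  37] bgr [183. 193. 199.] z 65.7
[ 519.1 -240.9] [10.9 43. ] 10.5 n 353 z 79.5
-80 [(-50, 57.8), (-48, 57.8), (-46, 46.9), (-44, 46.8), (-42, 318.4), (-40, 320.5), (44, 46.0), (46, 46.0), (48, 45.9), (50, 46.1), (52, 40.8), (54, 40.9), (56, 40.9), (58, 40.7)]
0 [(-50, 57.8), (-48, 58.1), (-46, 55.3), (-44, 46.5), (-42, 45.9), (-40, 46.2), (44, 46.1), (46, 46.0), (48, 45.9), (50, 46.1), (52, 40.7), (54, 41.1), (56, 40.8), (58, 40.7)]
80 [(-50, 57.7), (-48, 58.0), (-46, 46.6), (-44, 46.0), (-42, 46.0), (-40, 45.6), (44, 45.6), (46, 45.9), (48, 45.8), (50, 45.9), (52, 40.9), (54, 41.0), (56, 40.7), (58, 40.8)]
```

View pics/fin.png

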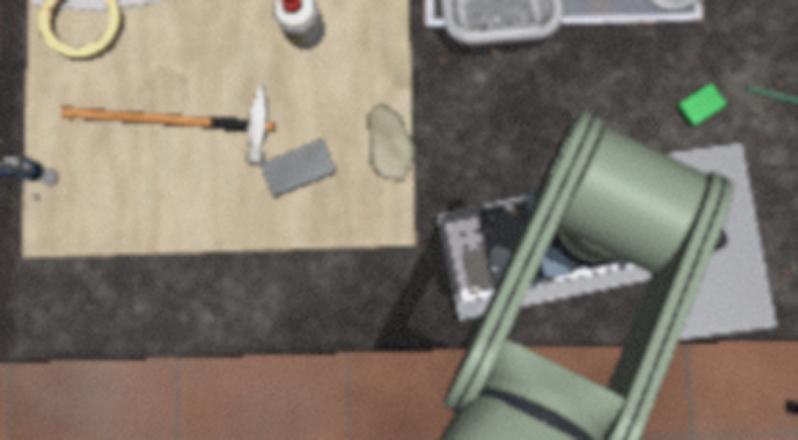

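The plate is still flat, with its rear edge now at about +51 mm on the ledge. The blocks are undisturbed at z 65.7, and the cover, the bystanders and the green block are where they should be. I'm handing the job in.

```bash
python3 -c "
from workcell import env
print(env.job_done())"
```

```text
the job is handed in; nothing more can be done
None
```

The job is handed in after about 64 s of robot time: cover laid aside knob up, drain plate hooked under the lip and flat on the ledge, and all four stone blocks lying flat in a row on it; the verdict was not shown.

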